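# Change the jar on the balance, past the bottles in front

### The job

The next weighing needs the tall slim jar from the back row of the white reagent store. First clear the two bottles in front of it onto the steel side tray; then put the low squat jar from the balance away in the middle of the empty back pad of the store, and after that stand the tall slim jar in the middle of the balance pan. Finally put both bottles back centred on their own front pads (big bottle on the big pad, small bottle on the small pad), with everything set down gently and kept upright throughout.

Things in the scene. Friction and masses are not known exactly. Their poses are not given: they have to be found in the camera images.
- big_center (a point): Big bottle: amber glass, black cap, upright, loose, about 0.22 to 0.42 kg. Overall height 145 mm; round body 60 mm in diameter from its foot up to 112 mm; black cap 42 mm in diameter from 122 to 145 mm. The point is on its axis, half-way up (72.5 mm above its foot); z axis up along the bottle. It starts on the big front pad.
- small_center (a point): Small bottle: amber glass, black cap, upright, loose, about 0.13 to 0.23 kg. Overall height 125 mm; round body 43 mm in diameter from its foot up to 95 mm; black cap 30 mm in diameter from 103 to 125 mm. The point is on its axis, half-way up (62.5 mm above its foot); z axis up along the bottle. It starts on the small front pad.
- tall_center (a point): Tall slim jar: amber glass, black lid, upright, loose, about 0.1 kg. Height 66 mm, body 40 mm in diameter up to 46 mm, lid 41 mm in diameter from 48 to 66 mm. The point is on its axis, half-way up (33 mm above its foot). It starts on one of the two back pads of the store, behind the bottles.
- low_center (a point): Low squat jar: amber glass, black lid, upright, loose, about 0.1 kg. Height 42 mm, body 50 mm in diameter up to 28 mm, lid 51 mm in diameter from 30 to 42 mm. The point is on its axis, half-way up (21 mm above its foot). It starts on the balance pan.
- store: Reagent store: fixed shallow white plastic tray, 190 mm (its x, front to back) by 250 mm (its y), rim 18 mm high, walls and floor 5 mm thick. Origin at the centre of its underside, on the bench. Its -x side is the front, towards the robot. Four grey rubber pads lie on its floor: two in the front row (bottles), two in the back row (jars); the rows are 72 mm apart along x, the pads of a row 110 mm apart along y.
- pad_big: Big front pad: fixed grey rubber disc, 78 mm in diameter, 3 mm thick, in the store's front row; the place of the big bottle. Origin at the centre of its underside (5 mm above the bench), its top is 8 mm above the bench.
- pad_small: Small front pad: fixed grey rubber disc, 58 mm in diameter, 3 mm thick, in the store's front row; the place of the small bottle. Origin at the centre of its underside, its top is 8 mm above the bench.
- pad_free: Empty back pad: fixed grey rubber disc, 62 mm in diameter, 3 mm thick, the one pad in the store's back row on which nothing stands at the start; the place of the low squat jar. Origin at the centre of its underside, its top is 8 mm above the bench.
- side_tray: Side tray: fixed, empty stainless steel tray, 150 mm (its x) by 220 mm (its y), rim 20 mm high, walls and floor 5 mm thick, so that bottles stand 5 mm above the bench. Room for both bottles side by side along y. Origin at the centre of its underside, on the bench.
- balance_pan (a point): Centre of the top of the round steel pan of the balance: pan 120 mm in diameter, its top 55 mm above the bench. The balance is a fixed white box, 210 mm (x) by 160 mm (y), with the pan in its far half and its display towards the robot; the pan does not move.

How it is judged:
On the way, in this order (a step that is already met when the one before it is completed fails the run):
1. both bottles stand, let go, in the side tray, before either jar has been moved (height (world z) of big_center between 0.0715 and 0.0835 m and angle between each of big_center, small_center's own z axis and vertical below 0.12 rad and contact force between the fingers and big below 0.3 N and linear speed of each of big, small below 0.03 m/s and x of big_center in the frame of side_tray between -0.055 and 0.055 m and y of big_center in the frame of side_tray between -0.09 and 0.09 m and height (world z) of small_center between 0.0615 and 0.0735 m and contact force between the fingers and small below 0.3 N and x of small_center in the frame of side_tray between -0.055 and 0.055 m and y of small_center in the frame of side_tray between -0.09 and 0.09 m and distance of each of tall_center, low_center from where it was at the start of the episode below 0.02 m), for 0.2 s.
2. the low jar stands, let go, on the empty back pad, while the tall jar is still in its place and the bottles are in the side tray (height (world z) of low_center between 0.023 and 0.035 m and angle between each of low_center, big_center, small_center's own z axis and vertical below 0.12 rad and contact force between the fingers and low below 0.3 N and linear speed of each of low, big, small below 0.03 m/s and horizontal distance between low_center and pad_free below 0.015 m and distance of tall_center from where it was at the start of the episode below 0.02 m and height (world z) of big_center between 0.0715 and 0.0835 m and contact force between the fingers and big below 0.3 N and x of big_center in the frame of side_tray between -0.055 and 0.055 m and y of big_center in the frame of side_tray between -0.09 and 0.09 m and height (world z) of small_center between 0.0615 and 0.0735 m and contact force between the fingers and small below 0.3 N and x of small_center in the frame of side_tray between -0.055 and 0.055 m and y of small_center in the frame of side_tray between -0.09 and 0.09 m), for 0.2 s.
3. the tall jar stands, let go, on the balance pan, while the bottles are still in the side tray (height (world z) of tall_center between 0.082 and 0.094 m and angle between each of tall_center, low_center, big_center, small_center's own z axis and vertical below 0.12 rad and contact force between the fingers and tall below 0.3 N and linear speed of each of tall, low, big, small below 0.03 m/s and horizontal distance between tall_center and balance_pan below 0.015 m and height (world z) of low_center between 0.023 and 0.035 m and contact force between the fingers and low below 0.3 N and horizontal distance between low_center and pad_free below 0.015 m and height (world z) of big_center between 0.0715 and 0.0835 m and contact force between the fingers and big below 0.3 N and x of big_center in the frame of side_tray between -0.055 and 0.055 m and y of big_center in the frame of side_tray between -0.09 and 0.09 m and height (world z) of small_center between 0.0615 and 0.0735 m and contact force between the fingers and small below 0.3 N and x of small_center in the frame of side_tray between -0.055 and 0.055 m and y of small_center in the frame of side_tray between -0.09 and 0.09 m), for 0.2 s.
At the end, for the whole second after the job is handed in: Big bottle on the big pad, small bottle on the small pad (within 12 mm of the pad centres), low jar on the back pad that was empty, tall jar on the balance pan (within 15 mm of the centres); all upright within 0.12 rad, at rest and let go (height (world z) of big_center between 0.0745 and 0.0865 m and angle between each of big_center, small_center, low_center, tall_center's own z axis and vertical below 0.12 rad and contact force between the fingers and big below 0.3 N and linear speed of each of big, small, low, tall below 0.03 m/s and horizontal distance between big_center and pad_big below 0.012 m and height (world z) of small_center between 0.0645 and 0.0765 m and contact force between the fingers and small below 0.3 N and horizontal distance between small_center and pad_small below 0.012 m and height (world z) of low_center between 0.023 and 0.035 m and contact force between the fingers and low below 0.3 N and horizontal distance between low_center and pad_free below 0.015 m and height (world z) of tall_center between 0.082 and 0.094 m and contact force between the fingers and tall below 0.3 N and horizontal distance between tall_center and balance_pan below 0.015 m); the robot touches nothing.
It fails at once if a bottle or jar is tipped over (more than 0.7 rad) (angle between any of big_center, small_center, tall_center, low_center's own z axis and vertical above 0.7 rad).
It fails at once if a bottle or jar is dropped or thrown (faster than 0.8 m/s, a fall of over 30 mm, while not held) ((linear speed of big above 0.8 m/s and contact force between the fingers and big below 0.1 N) or (linear speed of small above 0.8 m/s and contact force between the fingers and small below 0.1 N) or (linear speed of tall above 0.8 m/s and contact force between the fingers and tall below 0.1 N) or (linear speed of low above 0.8 m/s and contact force between the fingers and low below 0.1 N)).
It also fails if it takes over 144 s, if anything falls off the work surface, if the arm or the gripper's body presses on something with over 40 N, if the wrist force passes 120 N, or if a joint passes its speed limit or range.

### The arm

A 7-joint arm with a two-finger parallel gripper is mounted at the origin on the work surface. World frame = base frame: x ahead of the robot, y to its left, z up, the work surface at z = 0. Lengths are in m, angles in rad, forces in N, time in s.
With the tool pointing down it reaches from about 0.35 to 0.9 m from the base axis. Payload 19.9 kg.
Tool frame: the origin (TCP) lies at the very end of the fingers, on their centre line; the grasp point (between the pads) lies 19 mm behind it; z points along the fingers, y is the line along which they close (so a half turn about z gives the same grasp; the last joint's range is limited). The gripper opens to 94 mm and grips with 3 to 60 N. Pads are 16 mm wide; open, the fingers measure 119 mm over their backs; the gripper's body (75 mm by 177 mm) begins 78 mm behind the grasp point.
Start: joints at [1.262, 0.417, -0.01, 1.614, 0.005, 1.111, -0.053], TCP at [0.165, -0.603, 0.205] pointing down, gripper open.
Joint ranges: [-2.81, 2.81], [-0.39, 2.02], [-1.27, 1.25], [0.06, 2.57], [-1.19, 4.33], [0.19, 2], [-2.82, 2.82]. Speed limits (rad/s): [1.89, 1.89, 2.39, 2.39, 3.01, 3.01, 3.01].

### API

Orientations are given as a unit quaternion [x, y, z, w].
In Python, from rig import sensors, eyes, job gives the robot as it stands.
- The arm moves only by the shell command python3 -m handwheel 'ROWS' [FORCE]. ROWS is JSON, a list of rows, each an object of numbers: "x", "y", "z": the shift along the tool's x, y, z in m; "yaw": the turn about the tool's z in rad; "jaw": the closure, from 0 (fully open) to 1 (shut). In form: [{"x": .., "y": .., "z": .., "yaw": .., "jaw": ..}, ...]. A call has 1 to 8 rows; each row is the pose to reach, as a shift and turn from the pose commanded when the call began, along the tool's axes at that moment; what a row does not reach only later rows make up. A row lasts 1/12 s, in which the tool goes at most 41.7 mm and 7.16 degrees, less where a joint would pass 70% of its speed; a pose out of reach is approached as far as the arm can. A call with a gripper value outside its range is refused whole. The fingers move at their own pace and stop on an object; FORCE is the grip in N (left out, the last holds). Time passes only in rows, so rows that repeat a pose let the fingers close. It gives the time, the measured TCP pose, the force, the opening and the grip force at its end, in the units of the state.
- sensors.read_state(): the state, without advancing time (a new reading comes with each control period).
- eyes.camera(name): name is "side" or "top"; returns a dict with "frame" (384x512x3 uint8, red, green, blue), "K" (3x3 intrinsics, pixels), "position" and "orientation" of the camera in the world. Camera axes: x right, y down, z forward; pixel columns grow to the right and rows downward; lengths in m; the calibration is good to about 2 mm. A picture is of the moment at which its call begins. There is no depth.
- job.finish_job(): hands the job in; it is judged then, once.
The state is a dict: "time_s": time; "qpos": joint angles; "qd": joint speeds; "tau": joint torques, N m; "position": TCP position; "tool_rot": TCP orientation; "contact_force": force on the tool from outside, world axes, zero at the start; "torque": the same for the moment, N m; "grip_width": finger opening in m; "grip_force": force on a finger pad.
Only numpy, scipy, OpenCV 4.12 (cv2) and the standard library are available. Lean on these libraries where they do the work, as an engineer would, in place of code of your own. Each camera call takes 0.05 s, during which the arm holds its last target. There are 200 camera calls.

## Working session

There is one attempt and no reset: what is moved stays moved. The work goes in short steps, Python scripts to look and compute and a shell command to move; the robot and the scene stay as the last step left them, time stands still between calls to the robot, and variables do not carry over. Pictures are saved under pics/ and viewed, at most 14 in all, crops included, and the job is handed in when it is done.

```bash
mkdir -p pics; ls; cat > h.py <<'E'
import numpy as np, cv2
from scipy.spatial.transform import Rotation as R
from rig import sensors, eyes, job
def shot(n,save=None):
    c=eyes.camera(n)
    if save: cv2.imwrite('pics/'+save,c['frame'][:,:,::-1])
    return c
def ray(c,u,v,z):
    K=np.array(c['K']);d=R.from_quat(c['orientation']).as_matrix()@np.linalg.inv(K)@[u,v,1];p=np.array(c['position'])
    return p+d*(z-p[2])/d[2]
def proj(c,P):
    q=R.from_quat(c['orientation']).as_matrix().T@(np.array(P)-c['position']);q=np.array(c['K'])@q;return q[:2]/q[2]
E
python3 - <<'E'
from h import *
for n in ('top','side'):
    c=shot(n,n+'0.png');print(n,c['position'],c['orientation'],np.array(c['K']).tolist())
print(sensors.read_state())
E
```

```text
pics
top [ 0.28922427 -0.01097911  1.39097682] [ 0.71487271 -0.69371315  0.06479331 -0.05933712] [[445.44726134283053, 0.0, 255.09912118488015], [0.0, 445.44726134283053, 194.79044235449726], [0.0, 0.0, 1.0]]
side [ 0.32326715 -0.55973211  0.78340629] [ 0.92843614 -0.15548313  0.06332013 -0.33139386] [[385.81543001941037, 0.0, 250.69139941534138], [0.0, 385.81543001941037, 197.84750852293413], [0.0, 0.0, 1.0]]
{'time_s': 0.1, 'qpos': array([ 1.26151799,  0.41788517, -0.01033553,  1.61411748,  0.00469275,
        1.11071314, -0.05304303]), 'qd': array([-0.00087797, -0.00173391,  0.00119813, -0.0003032 ,  0.00211261,
        0.0004901 , -0.0005647 ]), 'tau': array([ 2.25086602e-03, -8.52577615e+01,  6.41250685e-01, -4.26691282e+01,
       -4.87354863e-02,  1.63390167e-02,  1.11387403e-04]), 'position': array([ 0.16528653, -0.60238816,  0.2049044 ]), 'tool_rot': array([ 9.91050645e-01,  1.33485266e-01, -1.06087849e-04, -5.39150013e-04]), 'contact_force': array([-0.35014511,  0.34351443,  0.45141214]), 'torque': array([-0.0092995 , -0.00359482, -0.01170811]), 'grip_force': 0.0, 'grip_width': 0.09363513112294532}
```

View pics/top0.png

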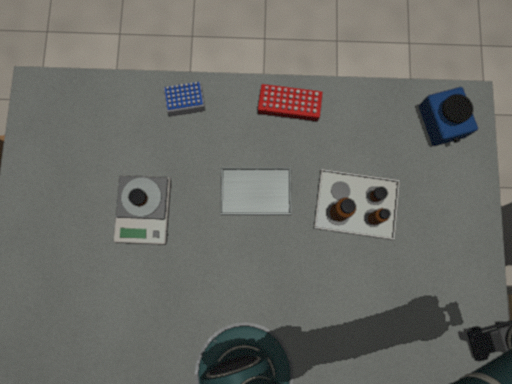

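View pics/side0.png

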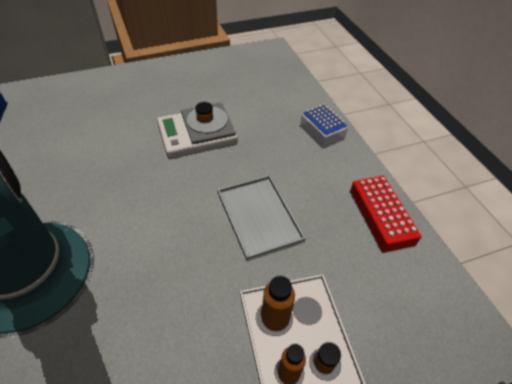

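Top view: store at about (357,204), with big cap (346,205), small cap (382,215), tall jar (377,194) and the free pad (341,190). Side tray is at (256,191), and the balance pan with the low jar at (138,197). The side view shows the same items, with the caps at (280,288), (293,354), (328,353) and (204,107).

```bash
cat >> h.py <<'E'
def blobs(c,mask,roi,amin=20):
    x0,y0,x1,y1=roi;m=np.zeros(mask.shape,np.uint8);m[y0:y1,x0:x1]=mask[y0:y1,x0:x1]
    n,l,s,ce=cv2.connectedComponentsWithStats(m)
    return [(ce[i].round(1).tolist(),s[i].tolist()) for i in range(1,n) if s[i][4]>=amin]
E
python3 - <<'E'
from h import *
t=cv2.imread('pics/top0.png');s=cv2.imread('pics/side0.png')
cv2.imwrite('pics/zt.png',cv2.resize(t[150:260,100:420],None,fx=2.5,fy=2.5,interpolation=cv2.INTER_CUBIC))
cv2.imwrite('pics/zs.png',cv2.resize(s[265:384,220:380],None,fx=5,fy=5,interpolation=cv2.INTER_CUBIC))
ct=shot('top');cs=shot('side')
dt=(t.max(2)<48).astype(np.uint8);ds=(s.max(2)<48).astype(np.uint8)
print(blobs(ct,dt,(315,165,402,242),10),blobs(ct,dt,(115,170,172,222),10))
print(blobs(cs,ds,(240,270,370,384)),blobs(cs,ds,(180,90,240,140)))
# white / bright rects in top
for roi,z,nm in(((310,160,410,250),.018,'store'),((210,160,300,225),.02,'tray')):
    g=t.min(2).copy();m=np.zeros_like(g);x0,y0,x1,y1=roi
    sub=g[y0:y1,x0:x1];th,b=cv2.threshold(sub,0,255,cv2.THRESH_BINARY+cv2.THRESH_OTSU)
    cn=max(cv2.findContours(b,cv2.RETR_EXTERNAL,cv2.CHAIN_APPROX_NONE)[0],key=cv2.contourArea)
    r=cv2.minAreaRect(cn);bx=cv2.boxPoints(r)+[x0,y0]
    P=np.array([ray(ct,u,v,z) for u,v in bx]);print(nm,th,bx.round(1).tolist(),P.round(4).tolist(),P.mean(0).round(4),np.linalg.norm(np.diff(P,axis=0),axis=1).round(4))
E
```

```text
[([377.0, 194.2], [368, 188, 19, 14, 183]), ([347.1, 205.6], [340, 199, 15, 14, 126]), ([334.2, 213.2], [327, 204, 19, 17, 140]), ([383.6, 213.8], [379, 210, 10, 9, 72]), ([371.6, 218.5], [365, 212, 15, 12, 109])] [([137.6, 197.0], [129, 189, 18, 17, 216])]
[([279.7, 288.5], [269, 277, 22, 24, 434]), ([266.7, 315.0], [262, 303, 12, 26, 175]), ([294.4, 354.5], [286, 345, 17, 20, 258]), ([326.9, 357.5], [315, 344, 25, 29, 530]), ([286.1, 374.5], [278, 362, 21, 22, 212])] [([203.6, 108.5], [196, 103, 16, 12, 167])]
store 77.0 [[310.0, 160.0], [409.0, 160.0], [409.0, 249.0], [310.0, 249.0]] [[0.6509, -0.1892, 0.018], [0.6609, -0.5049, 0.018], [0.3786, -0.4961, 0.018], [0.3696, -0.1913, 0.018]] [ 0.515  -0.3454  0.018 ] [0.3159 0.2824 0.3049]
tray 127.0 [[222.0, 170.0], [288.0, 170.0], [288.0, 213.0], [222.0, 213.0]] [[0.609, 0.0887, 0.02], [0.6156, -0.1196, 0.02], [0.4786, -0.1218, 0.02], [0.4724, 0.0829, 0.02]] [ 0.5439 -0.0175  0.02  ] [0.2084 0.137  0.2048]
```

View pics/zt.png

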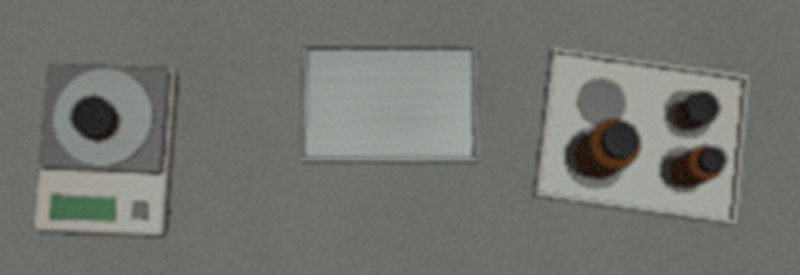

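View pics/zs.png

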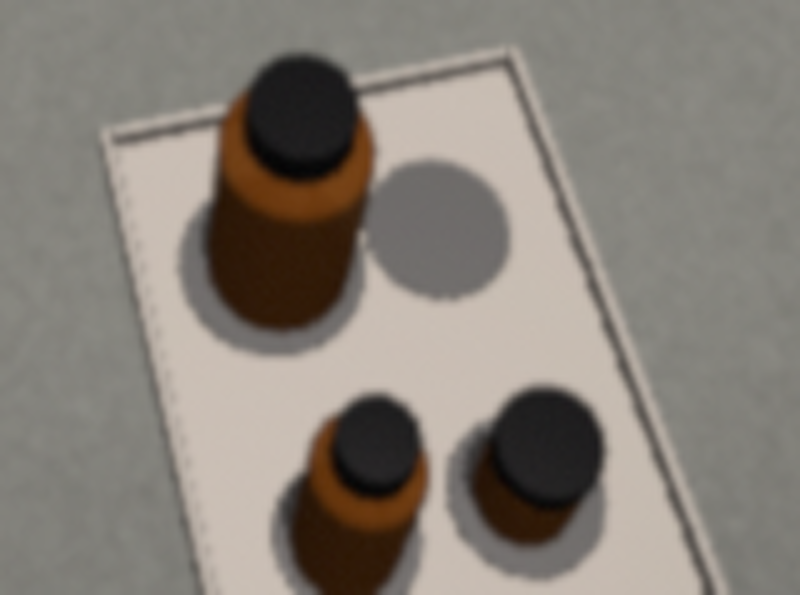

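The zoomed views show the caps clear. The store is slightly rotated; its corners in the top zoom are about (551,49), (749,75), (736,222) and (535,195). The free pad is at zoom (602,102), and the tray corners at (305,47), (476,47), (477,160) and (303,160).

```bash
cat >> h.py <<'E'
def tri(cs,px):
    A=np.zeros((3,3));b=np.zeros(3)
    for c,(u,v) in zip(cs,px):
        p=np.array(c['position']);d=ray(c,u,v,0)-p;d/=np.linalg.norm(d);M=np.eye(3)-np.outer(d,d);A+=M;b+=M@p
    return np.linalg.solve(A,b)
E
python3 - <<'E'
from h import *
c=shot('top');cs=shot('side')
Z=lambda u,v,z:ray(c,u/2.5+100-.3,v/2.5+150-.3,z)
S=np.array([Z(*p,.018) for p in((551,49),(749,75),(736,222),(535,195))]);T=np.array([Z(*p,.02) for p in((305,47),(476,47),(477,160),(303,160))])
for n,P in(('store',S),('tray',T)):
    e=(P[0]-P[3]+P[1]-P[2]);print(n,P.mean(0).round(4),'yaw',np.arctan2(e[1],e[0]),np.linalg.norm(P-np.roll(P,1,0),axis=1).round(3))
print('free',Z(602,102,.008))
# same from side: free pad zoom5 (437,230)
print('free side',ray(cs,437/5+220,230/5+265,.008))
for n,a,b in(('big',(346.9,205.5),(279.7,288.5)),('small',(383.6,213.8),(294.4,354.5)),('low',(137.6,197),(203.6,108.5))): print(n,tri((c,cs),(a,b)))
# cap tops, zoom coordinates
print('bigtop',Z(619,137,.153),ray(cs,302/5+220-.4,107/5+265-.4,.153))
print('smalltop',Z(711,160,.133),ray(cs,378/5+220-.4,437/5+265-.4,.133))
print('talltop',Z(701,107,.074),ray(cs,549/5+220-.4,438/5+265-.4,.074))
print('lowtop',Z(95,116,.097)); print('pan',Z(102,116,.055))
E
```

```text
store [ 0.5156 -0.3367  0.018 ] yaw -0.10802366898090819 [0.187 0.252 0.187 0.25 ]
tray [ 0.5453 -0.0199  0.02  ] yaw 0.024507176088310517 [0.144 0.216 0.144 0.216]
free [ 0.5571443  -0.28787456  0.008     ]
free side [ 0.55591145 -0.29026954  0.008     ]
big [ 0.48816261 -0.27989072  0.13739495]
small [ 0.47099926 -0.3905941   0.11670908]
low [0.5026826  0.32882678 0.09174709]
bigtop [ 0.48948892 -0.27785804  0.153     ] [ 0.48558335 -0.28227897  0.153     ]
smalltop [ 0.46936371 -0.38724685  0.133     ] [ 0.46987129 -0.39145054  0.133     ]
talltop [ 0.54193641 -0.39419663  0.074     ] [ 0.54121185 -0.39659482  0.074     ]
lowtop [0.50457481 0.32735781 0.097     ]
pan [0.51182691 0.32986452 0.055     ]
```

```bash
cat >> h.py <<'E'
def go(x,y,z,a=None):
    s=sensors.read_state();M=R.from_quat(s['tool_rot']).as_matrix();d=M.T@(np.array([x,y,z])-s['position'])
    a0=np.arctan2(M[1,0],M[0,0]);print('shift',d.round(4),'yaw',None if a is None else round(a0-a,3),'tilt',round(np.arccos(-M[2,2]),4),'t',round(s['time_s'],2))
E
python3 -c "
from h import *;go(.487,-.280,.205,-.108)"
python3 -m handwheel '[{"x":0.035,"y":-0.02,"z":0,"yaw":0.1,"jaw":0},{"x":0.07,"y":-0.04,"z":0,"yaw":0.2,"jaw":0},{"x":0.105,"y":-0.06,"z":0,"yaw":0.3,"jaw":0},{"x":0.14,"y":-0.08,"z":0,"yaw":0.376,"jaw":0},{"x":0.175,"y":-0.1,"z":0,"yaw":0.376,"jaw":0},{"x":0.21,"y":-0.12,"z":0,"yaw":0.376,"jaw":0},{"x":0.245,"y":-0.14,"z":0,"yaw":0.376,"jaw":0},{"x":0.245,"y":-0.14,"z":0,"yaw":0.376,"jaw":0}]'
python3 -c "
from h import *;go(.487,-.280,.205,-.108)"
```

```text
shift [ 3.956e-01 -2.260e-01  3.000e-04] yaw 0.376 tilt 0.0005 t 0.3
time_s: 0.97
position: [0.3704, -0.3969, 0.2057]
tool_rot: [0.999, -0.05, 0.001, -0.001]
contact_force: [1.5, 0.1, 0.0]
grip_width: 0.0938
grip_force: 0.0
shift [ 0.1045 -0.1278  0.0011] yaw 0.009 tilt 0.0025 t 0.97
```

```bash

python3 -m handwheel '[{"x":0.025,"y":-0.03,"z":0,"yaw":0,"jaw":0},{"x":0.05,"y":-0.06,"z":0,"yaw":0,"jaw":0},{"x":0.075,"y":-0.09,"z":0,"yaw":0,"jaw":0},{"x":0.095,"y":-0.115,"z":0,"yaw":0,"jaw":0},{"x":0.103,"y":-0.128,"z":0,"yaw":0,"jaw":0},{"x":0.103,"y":-0.128,"z":0,"yaw":0,"jaw":0},{"x":0.103,"y":-0.128,"z":0,"yaw":0,"jaw":0}]'
python3 - <<'E'
from h import *;go(.487,-.280,.076,-.108)
c=shot('side','s1.png')
E
```

```text
time_s: 1.55
position: [0.481, -0.2864, 0.2053]
tool_rot: [0.999, -0.053, -0.0, -0.0]
contact_force: [-0.5, -0.1, -0.6]
grip_width: 0.0941
grip_force: 0.0
shift [ 0.0053 -0.007   0.1293] yaw 0.001 tilt 0.0003 t 1.55
```

View pics/s1.png

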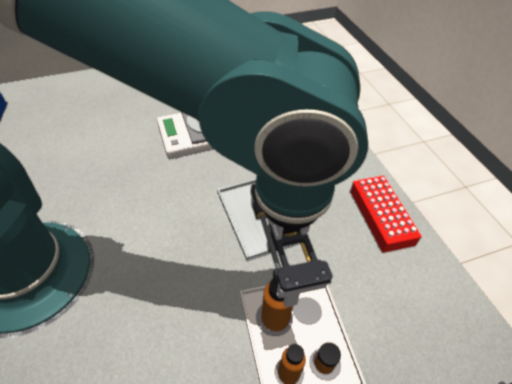

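The gripper hangs right above the big bottle, its cap between the fingers at (280,285). I'll correct the small offset and descend.

```bash

python3 -m handwheel '[{"x":0.005,"y":-0.007,"z":0,"yaw":0,"jaw":0},{"x":0.005,"y":-0.007,"z":0,"yaw":0,"jaw":0},{"x":0.005,"y":-0.007,"z":0,"yaw":0,"jaw":0},{"x":0.005,"y":-0.007,"z":0.0,"yaw":0,"jaw":0}]'
python3 -c "
from h import *;go(.487,-.280,.078,-.108)"
```

```text
time_s: 1.93
position: [0.4863, -0.2807, 0.2054]
tool_rot: [0.999, -0.054, -0.0, 0.0]
contact_force: [0.6, -0.5, -0.8]
grip_width: 0.0939
grip_force: 0.0
shift [ 0.0007 -0.0008  0.1274] yaw -0.001 tilt 0.0001 t 1.93
```

```bash

python3 -m handwheel '[{"x":0,"y":0,"z":0.03,"yaw":0,"jaw":0},{"x":0,"y":0,"z":0.06,"yaw":0,"jaw":0},{"x":0,"y":0,"z":0.09,"yaw":0,"jaw":0},{"x":0,"y":0,"z":0.115,"yaw":0,"jaw":0},{"x":0,"y":0,"z":0.127,"yaw":0,"jaw":0},{"x":0,"y":0,"z":0.127,"yaw":0,"jaw":0},{"x":0,"y":0,"z":0.127,"yaw":0,"jaw":0.2}]' 25
python3 -m handwheel '[{"x":0,"y":0,"z":0,"yaw":0,"jaw":0.3},{"x":0,"y":0,"z":0,"yaw":0,"jaw":0.35},{"x":0,"y":0,"z":0,"yaw":0,"jaw":0.4},{"x":0,"y":0,"z":0,"yaw":0,"jaw":0.5},{"x":0,"y":0,"z":0,"yaw":0,"jaw":0.6},{"x":0,"y":0,"z":0,"yaw":0,"jaw":0.6}]' 25
```

```text
time_s: 2.52
position: [0.4867, -0.2806, 0.079]
tool_rot: [0.999, -0.054, -0.0, -0.0]
contact_force: [0.4, 1.0, 0.5]
grip_width: 0.09
grip_force: 0.0
time_s: 3.02
position: [0.4869, -0.2804, 0.0791]
tool_rot: [0.999, -0.054, 0.0, 0.0]
contact_force: [-1.7, 0.9, 7.2]
grip_width: 0.0595
grip_force: 25.0
```

```bash

python3 -m handwheel '[{"x":0,"y":0,"z":-0.01,"yaw":0,"jaw":0.6},{"x":0,"y":0,"z":-0.025,"yaw":0,"jaw":0.6},{"x":0,"y":0,"z":-0.045,"yaw":0,"jaw":0.6},{"x":0,"y":0,"z":-0.06,"yaw":0,"jaw":0.6},{"x":0,"y":0,"z":-0.06,"yaw":0,"jaw":0.6}]'
python3 -c "
from h import *;go(.544,.03,.139,-.108)"
```

```text
time_s: 3.43
position: [0.4878, -0.2809, 0.1417]
tool_rot: [0.999, -0.054, 0.002, 0.001]
contact_force: [1.5, -0.4, -1.3]
grip_width: 0.0595
grip_force: 25.0
shift [ 0.0223 -0.3152  0.0023] yaw -0.0 tilt 0.004 t 3.43
```

```bash

python3 -m handwheel '[{"x":0.001,"y":-0.015,"z":0,"yaw":0,"jaw":0.6},{"x":0.003,"y":-0.045,"z":0,"yaw":0,"jaw":0.6},{"x":0.006,"y":-0.08,"z":0,"yaw":0,"jaw":0.6},{"x":0.008,"y":-0.115,"z":0,"yaw":0,"jaw":0.6},{"x":0.01,"y":-0.15,"z":0,"yaw":0,"jaw":0.6},{"x":0.013,"y":-0.185,"z":0,"yaw":0,"jaw":0.6},{"x":0.015,"y":-0.215,"z":0,"yaw":0,"jaw":0.6},{"x":0.017,"y":-0.24,"z":0,"yaw":0,"jaw":0.6}]'
python3 -m handwheel '[{"x":0.002,"y":-0.03,"z":0,"yaw":0,"jaw":0.6},{"x":0.004,"y":-0.055,"z":0,"yaw":0,"jaw":0.6},{"x":0.005,"y":-0.07,"z":0,"yaw":0,"jaw":0.6},{"x":0.006,"y":-0.075,"z":0,"yaw":0,"jaw":0.6},{"x":0.006,"y":-0.075,"z":0,"yaw":0,"jaw":0.6},{"x":0.006,"y":-0.075,"z":0,"yaw":0,"jaw":0.6}]'
python3 - <<'E'
from h import *;go(.544,.03,.076,-.108);shot('side','s2.png')
E
```

```text
time_s: 4.1
position: [0.5291, -0.0409, 0.1381]
tool_rot: [0.999, -0.053, -0.0, -0.0]
contact_force: [0.2, -0.9, -2.5]
grip_width: 0.0597
grip_force: 25.0
time_s: 4.6
position: [0.5431, 0.0294, 0.1381]
tool_rot: [0.999, -0.054, -0.0, 0.0]
contact_force: [-1.0, -0.3, -2.6]
grip_width: 0.0595
grip_force: 25.0
shift [ 0.0009 -0.0007  0.0621] yaw -0.001 tilt 0.0009 t 4.6
```

View pics/s2.png

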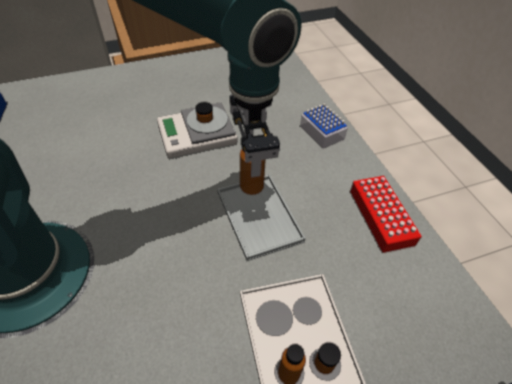

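The held bottle is upright over the left half of the tray at (252,180). Both pads are now bare, with the big pad at (275,317), and the small bottle and tall jar are untouched.

```bash

python3 -m handwheel '[{"x":0,"y":0,"z":0.02,"yaw":0,"jaw":0.6},{"x":0,"y":0,"z":0.042,"yaw":0,"jaw":0.6},{"x":0,"y":0,"z":0.052,"yaw":0,"jaw":0.6},{"x":0,"y":0,"z":0.057,"yaw":0,"jaw":0.6},{"x":0,"y":0,"z":0.06,"yaw":0,"jaw":0.6},{"x":0,"y":0,"z":0.0615,"yaw":0,"jaw":0.6},{"x":0,"y":0,"z":0.062,"yaw":0,"jaw":0.6},{"x":0,"y":0,"z":0.062,"yaw":0,"jaw":0.6}]'
python3 - <<'E'
from h import *
c=shot('side');f=cv2.cvtColor(c['frame'],cv2.COLOR_RGB2BGR);cv2.imwrite('pics/s3.png',f)
hsv=cv2.cvtColor(f,cv2.COLOR_BGR2HSV)
m=cv2.inRange(f,(85,85,85),(140,140,140)) # grey pads inside white store
mm=np.zeros_like(m);cv2.fillConvexPoly(mm,np.array([[250,292],[318,282],[350,378],[258,378]]),255);m&=mm
for e in blobs(c,(m>0).astype(np.uint8),(240,270,370,384),100): print(e,ray(c,*e[0],.008))
cn=[x for x in cv2.findContours(m,cv2.RETR_EXTERNAL,cv2.CHAIN_APPROX_NONE)[0] if cv2.contourArea(x)>300]
for x in cn:
    W=np.array([ray(c,*p[0],.008)[:2] for p in x],np.float32);print(cv2.minEnclosingCircle(W))
E
```

```text
time_s: 5.32
position: [0.5438, 0.0303, 0.0771]
tool_rot: [0.999, -0.054, 0.0, -0.0]
contact_force: [0.7, 0.2, -2.7]
grip_width: 0.0592
grip_force: 25.0
([307.0, 310.5], [293, 298, 28, 26, 569]) [ 0.55557379 -0.28899381  0.008     ]
([274.0, 317.9], [257, 301, 35, 35, 963]) [ 0.48398698 -0.28134629  0.008     ]
([323.9, 369.6], [310, 348, 30, 31, 240]) [ 0.5368454  -0.40715848  0.008     ]
((0.4841795861721039, -0.28019145131111145), 0.03708210587501526)
((0.5554654002189636, -0.2883796989917755), 0.029215553775429726)
```

```bash

python3 -m handwheel '[{"x":0,"y":0,"z":0.001,"yaw":0,"jaw":0.6},{"x":0,"y":0,"z":0.002,"yaw":0,"jaw":0.6},{"x":0,"y":0,"z":0.002,"yaw":0,"jaw":0.6},{"x":0,"y":0,"z":0.002,"yaw":0,"jaw":0.6}]'
python3 -m handwheel '[{"x":0,"y":0,"z":0,"yaw":0,"jaw":0.35},{"x":0,"y":0,"z":0,"yaw":0,"jaw":0.25},{"x":0,"y":0,"z":0,"yaw":0,"jaw":0.1},{"x":0,"y":0,"z":0,"yaw":0,"jaw":0},{"x":0,"y":0,"z":-0.02,"yaw":0,"jaw":0},{"x":0,"y":0,"z":-0.06,"yaw":0,"jaw":0},{"x":0,"y":0,"z":-0.1,"yaw":0,"jaw":0},{"x":0,"y":0,"z":-0.12,"yaw":0,"jaw":0}]'
python3 -c "
from h import *;go(.470,-.390,.2,-.108)"
```

```text
time_s: 5.7
position: [0.5442, 0.0304, 0.076]
tool_rot: [0.999, -0.054, 0.001, 0.0]
contact_force: [-5.6, -0.7, 19.1]
grip_width: 0.0594
grip_force: 25.0
time_s: 6.37
position: [0.5446, 0.0306, 0.1987]
tool_rot: [0.999, -0.054, 0.002, -0.0]
contact_force: [0.7, 0.7, 0.2]
grip_width: 0.0939
grip_force: 0.0
shift [-0.0288  0.4262 -0.0018] yaw -0.0 tilt 0.0038 t 6.37
```

```bash

python3 -m handwheel '[{"x":-0.002,"y":0.03,"z":0,"yaw":0,"jaw":0},{"x":-0.005,"y":0.07,"z":0,"yaw":0,"jaw":0},{"x":-0.007,"y":0.11,"z":0,"yaw":0,"jaw":0},{"x":-0.01,"y":0.15,"z":0,"yaw":0,"jaw":0},{"x":-0.013,"y":0.19,"z":0,"yaw":0,"jaw":0},{"x":-0.016,"y":0.23,"z":0,"yaw":0,"jaw":0},{"x":-0.018,"y":0.27,"z":0,"yaw":0,"jaw":0},{"x":-0.02,"y":0.30,"z":0,"yaw":0,"jaw":0}]'
python3 -m handwheel '[{"x":-0.002,"y":0.03,"z":0,"yaw":0,"jaw":0},{"x":-0.005,"y":0.07,"z":0,"yaw":0,"jaw":0},{"x":-0.007,"y":0.1,"z":0,"yaw":0,"jaw":0},{"x":-0.009,"y":0.12,"z":0,"yaw":0,"jaw":0},{"x":-0.009,"y":0.126,"z":0,"yaw":0,"jaw":0},{"x":-0.009,"y":0.126,"z":0,"yaw":0,"jaw":0},{"x":-0.009,"y":0.126,"z":0,"yaw":0,"jaw":0}]'
python3 - <<'E'
from h import *;go(.470,-.390,.066,-.108)
c=shot('side','s4.png');f=c['frame'];m=(f.max(2)<48).astype(np.uint8)
print(blobs(c,m,(200,140,290,230)))
E
```

```text
time_s: 7.03
position: [0.4899, -0.2691, 0.1945]
tool_rot: [0.998, -0.055, -0.0, 0.0]
contact_force: [0.4, 0.3, -0.3]
grip_width: 0.094
grip_force: 0.0
time_s: 7.62
position: [0.469, -0.389, 0.1942]
tool_rot: [0.999, -0.054, -0.0, -0.0]
contact_force: [0.6, 0.7, 0.9]
grip_width: 0.0936
grip_force: 0.0
shift [0.0012 0.001  0.1282] yaw 0.0 tilt 0.0008 t 7.62
[([251.4, 202.6], [215, 173, 75, 57, 1194]), ([257.1, 175.9], [253, 172, 9, 8, 31]), ([277.8, 182.5], [262, 172, 28, 24, 226]), ([206.7, 184.4], [200, 175, 16, 20, 195]), ([219.6, 192.2], [217, 189, 6, 7, 20]), ([267.4, 201.4], [265, 198, 6, 8, 20]), ([227.1, 220.0], [224, 217, 7, 6, 22])]
```

View pics/s4.png

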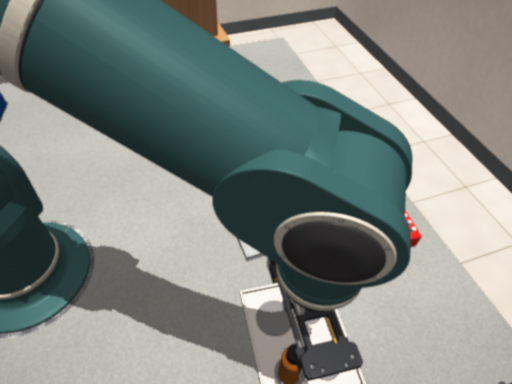

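The gripper is over the small bottle at (290,360), and the arm hides the tray. I'll descend and grip.

```bash

python3 -m handwheel '[{"x":0.001,"y":0.001,"z":0.03,"yaw":0,"jaw":0},{"x":0.001,"y":0.001,"z":0.06,"yaw":0,"jaw":0},{"x":0.001,"y":0.001,"z":0.09,"yaw":0,"jaw":0},{"x":0.001,"y":0.001,"z":0.115,"yaw":0,"jaw":0},{"x":0.001,"y":0.001,"z":0.127,"yaw":0,"jaw":0},{"x":0.001,"y":0.001,"z":0.127,"yaw":0,"jaw":0.2},{"x":0.001,"y":0.001,"z":0.127,"yaw":0,"jaw":0.4},{"x":0.001,"y":0.001,"z":0.127,"yaw":0,"jaw":0.45}]' 20
python3 -m handwheel '[{"x":0,"y":0,"z":0,"yaw":0,"jaw":0.5},{"x":0,"y":0,"z":0,"yaw":0,"jaw":0.55},{"x":0,"y":0,"z":0,"yaw":0,"jaw":0.6},{"x":0,"y":0,"z":0,"yaw":0,"jaw":0.7},{"x":0,"y":0,"z":0,"yaw":0,"jaw":0.75},{"x":0,"y":0,"z":0,"yaw":0,"jaw":0.75}]' 20
```

```text
time_s: 8.33
position: [0.4705, -0.3913, 0.0692]
tool_rot: [0.999, -0.054, 0.001, 0.001]
contact_force: [-0.0, -0.1, -0.6]
grip_width: 0.0776
grip_force: 0.0
time_s: 8.83
position: [0.4695, -0.3912, 0.0676]
tool_rot: [0.999, -0.054, 0.0, 0.0]
contact_force: [0.8, 0.3, 1.2]
grip_width: 0.0427
grip_force: 20.0
```

```bash

python3 -m handwheel '[{"x":0,"y":0,"z":-0.01,"yaw":0,"jaw":0.75},{"x":0,"y":0,"z":-0.025,"yaw":0,"jaw":0.75},{"x":0,"y":0,"z":-0.045,"yaw":0,"jaw":0.75},{"x":0,"y":0,"z":-0.06,"yaw":0,"jaw":0.75},{"x":0,"y":0,"z":-0.06,"yaw":0,"jaw":0.75},{"x":0,"y":0,"z":-0.06,"yaw":0,"jaw":0.75}]'
python3 -c "
from h import *;go(.546,-.07,.127,-.108)"
```

```text
time_s: 9.33
position: [0.4696, -0.3913, 0.1281]
tool_rot: [0.999, -0.054, 0.0, 0.0]
contact_force: [0.1, -0.1, -2.9]
grip_width: 0.0428
grip_force: 20.0
shift [ 0.0412 -0.3277  0.0009] yaw -0.0 tilt 0.0011 t 9.33
```

```bash

python3 -m handwheel '[{"x":0.002,"y":-0.015,"z":0,"yaw":0,"jaw":0.75},{"x":0.006,"y":-0.045,"z":0,"yaw":0,"jaw":0.75},{"x":0.01,"y":-0.08,"z":0,"yaw":0,"jaw":0.75},{"x":0.014,"y":-0.115,"z":0,"yaw":0,"jaw":0.75},{"x":0.018,"y":-0.15,"z":0,"yaw":0,"jaw":0.75},{"x":0.022,"y":-0.185,"z":0,"yaw":0,"jaw":0.75},{"x":0.026,"y":-0.215,"z":0,"yaw":0,"jaw":0.75},{"x":0.03,"y":-0.24,"z":0,"yaw":0,"jaw":0.75}]'
python3 -m handwheel '[{"x":0.003,"y":-0.03,"z":0,"yaw":0,"jaw":0.75},{"x":0.006,"y":-0.055,"z":0,"yaw":0,"jaw":0.75},{"x":0.009,"y":-0.075,"z":0,"yaw":0,"jaw":0.75},{"x":0.011,"y":-0.086,"z":0,"yaw":0,"jaw":0.75},{"x":0.011,"y":-0.088,"z":0,"yaw":0,"jaw":0.75},{"x":0.011,"y":-0.088,"z":0,"yaw":0,"jaw":0.75}]'
python3 - <<'E'
from h import *;go(.546,-.07,.0645,-.108);shot('side','s5.png')
E
```

```text
time_s: 10.0
position: [0.5248, -0.1525, 0.1265]
tool_rot: [0.999, -0.053, -0.001, -0.0]
contact_force: [1.3, 0.0, -2.3]
grip_width: 0.0423
grip_force: 20.0
time_s: 10.5
position: [0.5453, -0.0694, 0.1269]
tool_rot: [0.999, -0.054, -0.001, -0.0]
contact_force: [-0.9, -0.8, -2.4]
grip_width: 0.0431
grip_force: 20.0
shift [0.0009 0.0005 0.0624] yaw 0.0 tilt 0.0011 t 10.5
```

View pics/s5.png

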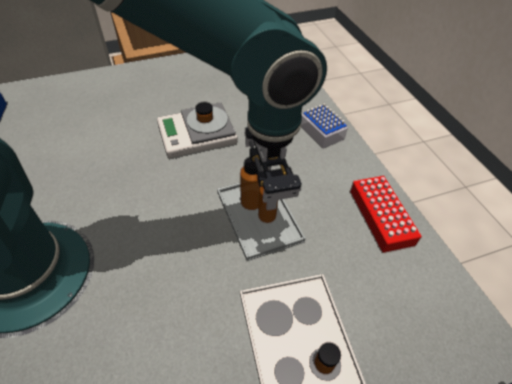

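The big bottle stands upright at (250,185), the held small bottle is beside it at (267,205), and the tall jar is untouched at (328,358).

```bash

python3 -m handwheel '[{"x":0,"y":0,"z":0.02,"yaw":0,"jaw":0.75},{"x":0,"y":0,"z":0.042,"yaw":0,"jaw":0.75},{"x":0,"y":0,"z":0.052,"yaw":0,"jaw":0.75},{"x":0,"y":0,"z":0.057,"yaw":0,"jaw":0.75},{"x":0,"y":0,"z":0.060,"yaw":0,"jaw":0.75},{"x":0,"y":0,"z":0.0615,"yaw":0,"jaw":0.75},{"x":0,"y":0,"z":0.0625,"yaw":0,"jaw":0.75},{"x":0,"y":0,"z":0.0625,"yaw":0,"jaw":0.75}]'
python3 -m handwheel '[{"x":0,"y":0,"z":0.0005,"yaw":0,"jaw":0.75},{"x":0,"y":0,"z":0.0005,"yaw":0,"jaw":0.75}]'
python3 -m handwheel '[{"x":0,"y":0,"z":0,"yaw":0,"jaw":0.5},{"x":0,"y":0,"z":0,"yaw":0,"jaw":0.4},{"x":0,"y":0,"z":0,"yaw":0,"jaw":0.2},{"x":0,"y":0,"z":0,"yaw":0,"jaw":0.1},{"x":0,"y":0,"z":-0.02,"yaw":0,"jaw":0.1},{"x":0,"y":0,"z":-0.06,"yaw":0,"jaw":0.1},{"x":0,"y":0,"z":-0.1,"yaw":0,"jaw":0},{"x":0,"y":0,"z":-0.13,"yaw":0,"jaw":0}]'
python3 - <<'E'
from h import *;go(.503,.328,.18,-.108)
E
```

```text
time_s: 11.22
position: [0.546, -0.0696, 0.0655]
tool_rot: [0.999, -0.054, 0.0, 0.0]
contact_force: [0.8, -0.3, -2.2]
grip_width: 0.0427
grip_force: 20.0
time_s: 11.38
position: [0.5459, -0.0695, 0.0648]
tool_rot: [0.999, -0.054, 0.0, 0.0]
contact_force: [0.2, -0.4, -1.9]
grip_width: 0.0429
grip_force: 20.0
time_s: 12.05
position: [0.546, -0.0694, 0.1975]
tool_rot: [0.999, -0.054, 0.001, -0.0]
contact_force: [-0.2, 0.9, 1.1]
grip_width: 0.0905
grip_force: 0.0
shift [-0.0856 -0.3904  0.0174] yaw -0.0 tilt 0.0017 t 12.05
```

```bash

python3 -m handwheel '[{"x":-0.006,"y":-0.03,"z":0,"yaw":0,"jaw":0},{"x":-0.015,"y":-0.07,"z":0,"yaw":0,"jaw":0},{"x":-0.024,"y":-0.11,"z":0,"yaw":0,"jaw":0},{"x":-0.033,"y":-0.15,"z":0,"yaw":0,"jaw":0},{"x":-0.042,"y":-0.19,"z":0,"yaw":0,"jaw":0},{"x":-0.05,"y":-0.23,"z":0,"yaw":0,"jaw":0},{"x":-0.058,"y":-0.265,"z":0,"yaw":0,"jaw":0},{"x":-0.065,"y":-0.3,"z":0,"yaw":0,"jaw":0}]'
python3 -m handwheel '[{"x":-0.006,"y":-0.03,"z":0,"yaw":0,"jaw":0},{"x":-0.014,"y":-0.06,"z":0,"yaw":0,"jaw":0},{"x":-0.019,"y":-0.08,"z":0,"yaw":0,"jaw":0},{"x":-0.021,"y":-0.09,"z":0,"yaw":0,"jaw":0},{"x":-0.021,"y":-0.09,"z":0,"yaw":0,"jaw":0},{"x":-0.021,"y":-0.09,"z":0,"yaw":0,"jaw":0}]'
python3 - <<'E'
from h import *;go(.503,.328,.068,-.108);c=shot('side','s6.png')
cv2.imwrite('pics/s6z.png',cv2.resize(c['frame'][60:280,120:380,::-1],None,fx=2.5,fy=2.5))
E
```

```text
time_s: 12.72
position: [0.5128, 0.2379, 0.1947]
tool_rot: [0.999, -0.054, 0.0, -0.0]
contact_force: [0.7, 0.2, 0.2]
grip_width: 0.0942
grip_force: 0.0
time_s: 13.22
position: [0.5026, 0.3267, 0.1943]
tool_rot: [0.999, -0.054, -0.0, 0.0]
contact_force: [-0.0, -1.3, -0.8]
grip_width: 0.0936
grip_force: 0.0
shift [ 0.0003 -0.0015  0.1263] yaw -0.0 tilt 0.0005 t 13.22
```

View pics/s6z.png

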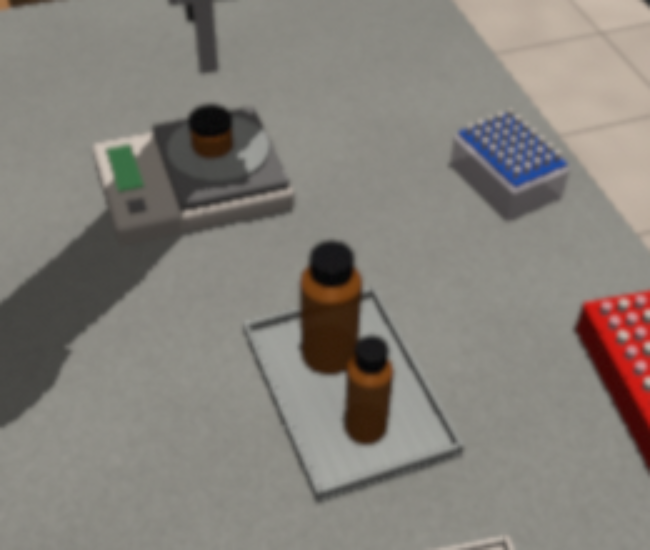

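Both bottles stand upright in the tray at zoom (330,310) and (368,395). The low jar at (211,130) lies under the fingers.

```bash

python3 -m handwheel '[{"x":0,"y":-0.0015,"z":0.03,"yaw":0,"jaw":0},{"x":0,"y":-0.0015,"z":0.06,"yaw":0,"jaw":0},{"x":0,"y":-0.0015,"z":0.09,"yaw":0,"jaw":0},{"x":0,"y":-0.0015,"z":0.112,"yaw":0,"jaw":0},{"x":0,"y":-0.0015,"z":0.123,"yaw":0,"jaw":0},{"x":0,"y":-0.0015,"z":0.125,"yaw":0,"jaw":0},{"x":0,"y":-0.0015,"z":0.125,"yaw":0,"jaw":0.2},{"x":0,"y":-0.0015,"z":0.125,"yaw":0,"jaw":0.35}]' 10
python3 -m handwheel '[{"x":0,"y":0,"z":0,"yaw":0,"jaw":0.4},{"x":0,"y":0,"z":0,"yaw":0,"jaw":0.45},{"x":0,"y":0,"z":0,"yaw":0,"jaw":0.5},{"x":0,"y":0,"z":0,"yaw":0,"jaw":0.55},{"x":0,"y":0,"z":0,"yaw":0,"jaw":0.65},{"x":0,"y":0,"z":0,"yaw":0,"jaw":0.65}]' 10
```

```text
time_s: 13.93
position: [0.5033, 0.3291, 0.0709]
tool_rot: [0.999, -0.054, 0.001, -0.0]
contact_force: [0.5, 1.0, 0.5]
grip_width: 0.084
grip_force: 0.0
time_s: 14.43
position: [0.5026, 0.3293, 0.0698]
tool_rot: [0.999, -0.054, 0.0, -0.0]
contact_force: [-0.6, -0.2, 4.3]
grip_width: 0.0505
grip_force: 10.0
```

```bash

python3 -m handwheel '[{"x":0,"y":0,"z":-0.01,"yaw":0,"jaw":0.65},{"x":0,"y":0,"z":-0.03,"yaw":0,"jaw":0.65},{"x":0,"y":0,"z":-0.06,"yaw":0,"jaw":0.65},{"x":0,"y":0,"z":-0.09,"yaw":0,"jaw":0.65},{"x":0,"y":0,"z":-0.12,"yaw":0,"jaw":0.65},{"x":0,"y":0,"z":-0.14,"yaw":0,"jaw":0.65},{"x":0,"y":0,"z":-0.15,"yaw":0,"jaw":0.65},{"x":0,"y":0,"z":-0.15,"yaw":0,"jaw":0.65}]' 15
python3 -c "
from h import *;go(.556,-.2883,.22,-.108)"
```

```text
time_s: 15.1
position: [0.503, 0.3295, 0.2218]
tool_rot: [0.999, -0.054, 0.001, -0.001]
contact_force: [0.3, -0.5, -1.3]
grip_width: 0.0505
grip_force: 15.0
shift [0.1194 0.6084 0.0009] yaw -0.0 tilt 0.0031 t 15.1
```

```bash

python3 -m handwheel '[{"x":0.003,"y":0.015,"z":0,"yaw":0,"jaw":0.65},{"x":0.009,"y":0.045,"z":0,"yaw":0,"jaw":0.65},{"x":0.016,"y":0.08,"z":0,"yaw":0,"jaw":0.65},{"x":0.023,"y":0.115,"z":0,"yaw":0,"jaw":0.65},{"x":0.03,"y":0.15,"z":0,"yaw":0,"jaw":0.65},{"x":0.037,"y":0.185,"z":0,"yaw":0,"jaw":0.65},{"x":0.044,"y":0.22,"z":0,"yaw":0,"jaw":0.65},{"x":0.051,"y":0.255,"z":0,"yaw":0,"jaw":0.65}]'
python3 -m handwheel '[{"x":0.007,"y":0.035,"z":0,"yaw":0,"jaw":0.65},{"x":0.014,"y":0.07,"z":0,"yaw":0,"jaw":0.65},{"x":0.021,"y":0.105,"z":0,"yaw":0,"jaw":0.65},{"x":0.028,"y":0.14,"z":0,"yaw":0,"jaw":0.65},{"x":0.035,"y":0.175,"z":0,"yaw":0,"jaw":0.65},{"x":0.042,"y":0.21,"z":0,"yaw":0,"jaw":0.65},{"x":0.049,"y":0.245,"z":0,"yaw":0,"jaw":0.65},{"x":0.055,"y":0.275,"z":0,"yaw":0,"jaw":0.65}]'
python3 -m handwheel '[{"x":0.006,"y":0.03,"z":0,"yaw":0,"jaw":0.65},{"x":0.01,"y":0.055,"z":0,"yaw":0,"jaw":0.65},{"x":0.013,"y":0.07,"z":0,"yaw":0,"jaw":0.65},{"x":0.0135,"y":0.078,"z":0,"yaw":0,"jaw":0.65},{"x":0.0135,"y":0.078,"z":0,"yaw":0,"jaw":0.65},{"x":0.0135,"y":0.078,"z":0,"yaw":0,"jaw":0.65}]'
python3 - <<'E'
from h import *;go(.556,-.2883,.0235,-.108);c=shot('side');
f=c['frame'];cv2.imwrite('pics/s7.png',f[:,:,::-1]);c=shot('top','t7.png')
E
```

```text
time_s: 15.77
position: [0.5247, 0.068, 0.218]
tool_rot: [0.999, -0.054, -0.001, 0.0]
contact_force: [1.2, -0.5, -1.4]
grip_width: 0.0507
grip_force: 15.0
time_s: 16.43
position: [0.5495, -0.2118, 0.2177]
tool_rot: [0.999, -0.055, -0.001, -0.0]
contact_force: [1.3, 0.3, -1.6]
grip_width: 0.0503
grip_force: 15.0
time_s: 16.93
position: [0.5556, -0.287, 0.2188]
tool_rot: [0.999, -0.054, -0.0, -0.0]
contact_force: [0.9, 1.0, -0.6]
grip_width: 0.0508
grip_force: 15.0
shift [0.0007 0.0015 0.1953] yaw 0.001 tilt 0.0013 t 16.93
```

View pics/s7.png

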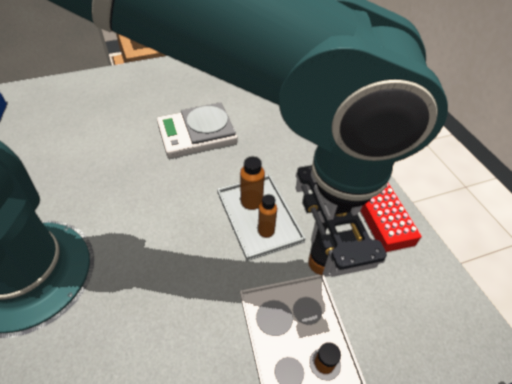

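The pan is bare at (208,120), the bottles are fine, and the held low jar is at (318,258) with its shadow on the free pad. I'll lower it.

```bash

python3 -m handwheel '[{"x":0.0005,"y":0.001,"z":0.03,"yaw":0,"jaw":0.65},{"x":0.0005,"y":0.001,"z":0.065,"yaw":0,"jaw":0.65},{"x":0.0005,"y":0.001,"z":0.1,"yaw":0,"jaw":0.65},{"x":0.0005,"y":0.001,"z":0.135,"yaw":0,"jaw":0.65},{"x":0.0005,"y":0.001,"z":0.16,"yaw":0,"jaw":0.65},{"x":0.0005,"y":0.001,"z":0.175,"yaw":0,"jaw":0.65},{"x":0.0005,"y":0.001,"z":0.183,"yaw":0,"jaw":0.65},{"x":0.0005,"y":0.001,"z":0.185,"yaw":0,"jaw":0.65}]'
python3 - <<'E'
from h import *;go(.556,-.2883,.0235,-.108)
f=cv2.imread('pics/s7.png');c=shot('side')
for roi,z,lo,hi in(((180,95,242,145),.055,150,255),((272,352,306,384),.008,85,140)):
    x0,y0,x1,y1=roi;m=cv2.inRange(f[y0:y1,x0:x1],(lo,)*3,(hi,)*3)
    for x in cv2.findContours(m,cv2.RETR_EXTERNAL,cv2.CHAIN_APPROX_NONE)[0]:
        if cv2.contourArea(x)>150:
            W=np.array([ray(c,*(p[0]+[x0,y0]),z)[:2] for p in x],np.float32);print(roi,cv2.minEnclosingCircle(W),W.mean(0))
E
```

```text
time_s: 17.7
position: [0.5558, -0.288, 0.0334]
tool_rot: [0.999, -0.053, -0.001, -0.001]
contact_force: [0.2, -0.6, -0.5]
grip_width: 0.0505
grip_force: 15.0
shift [0.0003 0.0003 0.0099] yaw 0.001 tilt 0.0018 t 17.7
(180, 95, 242, 145) ((0.5152813792228699, 0.32837772369384766), 0.1467479169368744) [0.5214534  0.32293314]
```

```bash
python3 - <<'E'
import cv2
f=cv2.imread('pics/s7.png');t=cv2.imread('pics/t7.png')
print(f[120,186:240].tolist()[::3]);print(t[197,115:170:3].tolist())
E
```

```text
[[160, 163, 165], [210, 216, 215], [210, 216, 214], [208, 214, 212], [207, 212, 211], [208, 214, 213], [211, 217, 216], [210, 216, 213], [212, 218, 216], [214, 219, 218], [212, 218, 217], [215, 220, 219], [212, 218, 217], [210, 216, 214], [149, 152, 155], [187, 195, 197], [191, 201, 203], [192, 202, 203]]
[[131, 138, 134], [105, 108, 106], [133, 137, 135], [160, 164, 158], [157, 164, 157], [159, 163, 158], [156, 160, 154], [159, 162, 156], [154, 160, 153], [155, 159, 155], [155, 158, 154], [156, 162, 156], [161, 165, 159], [156, 161, 155], [160, 165, 161], [133, 138, 132], [118, 120, 119], [98, 99, 102], [86, 90, 93]]
```

Set the low jar down, then measure the pan with the better thresholds.

```bash

python3 -m handwheel '[{"x":0,"y":0,"z":0.004,"yaw":0,"jaw":0.65},{"x":0,"y":0,"z":0.007,"yaw":0,"jaw":0.65},{"x":0,"y":0,"z":0.009,"yaw":0,"jaw":0.65},{"x":0,"y":0,"z":0.0095,"yaw":0,"jaw":0.65},{"x":0,"y":0,"z":0.0095,"yaw":0,"jaw":0.65}]'
python3 - <<'E'
from h import *
for n,fn,roi,lo in(('side','s7.png',(180,95,242,145),198),('top','t7.png',(117,172,172,222),150)):
    c=shot(n);f=cv2.imread('pics/'+fn);x0,y0,x1,y1=roi;m=(f[y0:y1,x0:x1].min(2)>lo).astype(np.uint8)
    x=max(cv2.findContours(m,cv2.RETR_EXTERNAL,cv2.CHAIN_APPROX_NONE)[0],key=cv2.contourArea)
    W=np.array([ray(c,*(p[0]+[x0,y0]),.055)[:2] for p in x],np.float32);print(n,cv2.minEnclosingCircle(W),W.min(0),W.max(0))
f=cv2.imread('pics/t7.png');c=shot('top')
m=(f.max(2)<48).astype(np.uint8)
for b in blobs(c,m,(360,180,395,225),30): print(b,ray(c,*b[0],.065))
E
```

```text
time_s: 18.17
position: [0.556, -0.2894, 0.0251]
tool_rot: [0.999, -0.054, 0.0, 0.0]
contact_force: [0.3, -0.8, -0.9]
grip_width: 0.0506
grip_force: 15.0
side ((0.5101904273033142, 0.3301210403442383), 0.05722291022539139) [0.45307148 0.27366555] [0.5671251  0.38644037]
top ((0.5110892653465271, 0.329664945602417), 0.057585787028074265) [0.45388144 0.27303943] [0.5654194  0.38611498]
```

```bash

python3 -m handwheel '[{"x":0,"y":0,"z":0.0012,"yaw":0,"jaw":0.65},{"x":0,"y":0,"z":0.0015,"yaw":0,"jaw":0.65},{"x":0,"y":0,"z":0.0015,"yaw":0,"jaw":0.65}]'
python3 -m handwheel '[{"x":0,"y":0,"z":0,"yaw":0,"jaw":0.4},{"x":0,"y":0,"z":0,"yaw":0,"jaw":0.35},{"x":0,"y":0,"z":0,"yaw":0,"jaw":0.2},{"x":0,"y":0,"z":0,"yaw":0,"jaw":0.1},{"x":0,"y":0,"z":-0.015,"yaw":0,"jaw":0.1},{"x":0,"y":0,"z":-0.05,"yaw":0,"jaw":0.1},{"x":0,"y":0,"z":-0.085,"yaw":0,"jaw":0.1},{"x":0,"y":0,"z":-0.12,"yaw":0,"jaw":0.1}]'
python3 -c "
from h import *;go(.5415,-.3955,.12,-.108)"
```

```text
time_s: 18.57
position: [0.5559, -0.2893, 0.0233]
tool_rot: [0.999, -0.054, -0.0, -0.0]
contact_force: [-1.1, -0.4, -1.5]
grip_width: 0.0509
grip_force: 15.0
time_s: 19.23
position: [0.5556, -0.2892, 0.1448]
tool_rot: [0.999, -0.054, -0.0, -0.0]
contact_force: [-0.1, 0.4, 0.9]
grip_width: 0.0846
grip_force: 0.0
shift [-0.0026  0.1072  0.0247] yaw -0.0 tilt 0.0007 t 19.23
```

```bash

python3 -m handwheel '[{"x":-0.001,"y":0.03,"z":0,"yaw":0,"jaw":0.1},{"x":-0.002,"y":0.06,"z":0,"yaw":0,"jaw":0.1},{"x":-0.0025,"y":0.09,"z":0,"yaw":0,"jaw":0.1},{"x":-0.0025,"y":0.106,"z":0,"yaw":0,"jaw":0.1},{"x":-0.0025,"y":0.106,"z":0,"yaw":0,"jaw":0.1},{"x":-0.0025,"y":0.106,"z":0,"yaw":0,"jaw":0.1}]'
python3 - <<'E'
from h import *;go(.5415,-.3955,.039,-.108);c=shot('side');f=c['frame']
cv2.imwrite('pics/s8.png',cv2.resize(f[180:384,220:420,::-1],None,fx=2.9,fy=2.9))
E
```

```text
time_s: 19.73
position: [0.5418, -0.3947, 0.143]
tool_rot: [0.999, -0.055, -0.0, -0.0]
contact_force: [-0.8, 0.3, -0.3]
grip_width: 0.0846
grip_force: 0.0
shift [-0.0002  0.0009  0.104 ] yaw -0.001 tilt 0.0007 t 19.73
```

View pics/s8.png

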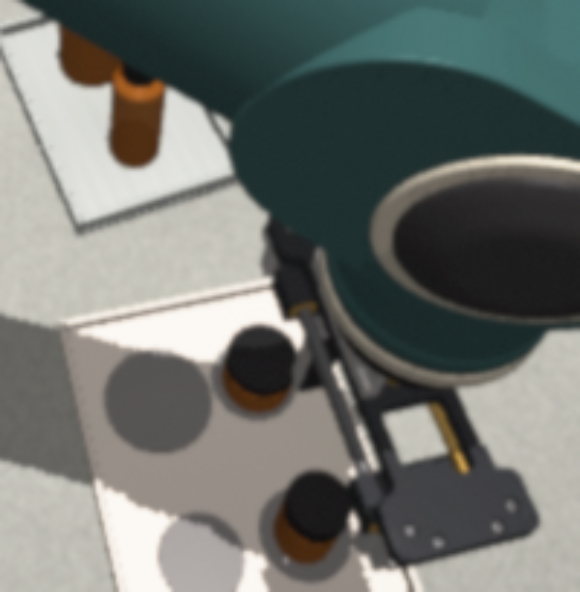

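The low jar stands upright and centred on the free pad at zoom (258,365). The tall jar is at (315,515), under the open fingers.

```bash

python3 -m handwheel '[{"x":0,"y":0.001,"z":0.03,"yaw":0,"jaw":0.1},{"x":0,"y":0.001,"z":0.06,"yaw":0,"jaw":0.1},{"x":0,"y":0.001,"z":0.085,"yaw":0,"jaw":0.1},{"x":0,"y":0.001,"z":0.1,"yaw":0,"jaw":0.1},{"x":0,"y":0.001,"z":0.103,"yaw":0,"jaw":0.1},{"x":0,"y":0.001,"z":0.103,"yaw":0,"jaw":0.3},{"x":0,"y":0.001,"z":0.103,"yaw":0,"jaw":0.4},{"x":0,"y":0.001,"z":0.103,"yaw":0,"jaw":0.47}]' 10
python3 -m handwheel '[{"x":0,"y":0,"z":0,"yaw":0,"jaw":0.5},{"x":0,"y":0,"z":0,"yaw":0,"jaw":0.55},{"x":0,"y":0,"z":0,"yaw":0,"jaw":0.6},{"x":0,"y":0,"z":0,"yaw":0,"jaw":0.65},{"x":0,"y":0,"z":0,"yaw":0,"jaw":0.75},{"x":0,"y":0,"z":0,"yaw":0,"jaw":0.75}]' 12
```

```text
time_s: 20.45
position: [0.5428, -0.3955, 0.042]
tool_rot: [0.999, -0.054, 0.001, 0.0]
contact_force: [0.7, 0.2, 0.8]
grip_width: 0.0681
grip_force: 0.0
time_s: 20.95
position: [0.542, -0.3956, 0.0406]
tool_rot: [0.999, -0.054, 0.0, 0.0]
contact_force: [0.4, -0.3, 4.2]
grip_width: 0.041
grip_force: 12.0
```

```bash

python3 -m handwheel '[{"x":0,"y":0,"z":-0.01,"yaw":0,"jaw":0.75},{"x":0,"y":0,"z":-0.03,"yaw":0,"jaw":0.75},{"x":0,"y":0,"z":-0.065,"yaw":0,"jaw":0.75},{"x":0,"y":0,"z":-0.1,"yaw":0,"jaw":0.75},{"x":0,"y":0,"z":-0.135,"yaw":0,"jaw":0.75},{"x":0,"y":0,"z":-0.165,"yaw":0,"jaw":0.75},{"x":0,"y":0,"z":-0.18,"yaw":0,"jaw":0.75},{"x":0,"y":0,"z":-0.18,"yaw":0,"jaw":0.75}]' 15
python3 -c "
from h import *;go(.5105,.330,.22,-.108)"
```

```text
time_s: 21.62
position: [0.5431, -0.3963, 0.2253]
tool_rot: [0.999, -0.054, 0.003, 0.001]
contact_force: [0.5, -0.1, -1.2]
grip_width: 0.0408
grip_force: 15.0
shift [-0.1109 -0.7185  0.0028] yaw -0.0 tilt 0.0059 t 21.62
```

```bash

python3 -m handwheel '[{"x":-0.002,"y":-0.015,"z":0,"yaw":0,"jaw":0.75},{"x":-0.007,"y":-0.045,"z":0,"yaw":0,"jaw":0.75},{"x":-0.012,"y":-0.08,"z":0,"yaw":0,"jaw":0.75},{"x":-0.018,"y":-0.115,"z":0,"yaw":0,"jaw":0.75},{"x":-0.023,"y":-0.15,"z":0,"yaw":0,"jaw":0.75},{"x":-0.029,"y":-0.185,"z":0,"yaw":0,"jaw":0.75},{"x":-0.034,"y":-0.22,"z":0,"yaw":0,"jaw":0.75},{"x":-0.04,"y":-0.255,"z":0,"yaw":0,"jaw":0.75}]'
python3 -m handwheel '[{"x":-0.005,"y":-0.035,"z":0,"yaw":0,"jaw":0.75},{"x":-0.011,"y":-0.07,"z":0,"yaw":0,"jaw":0.75},{"x":-0.016,"y":-0.105,"z":0,"yaw":0,"jaw":0.75},{"x":-0.022,"y":-0.14,"z":0,"yaw":0,"jaw":0.75},{"x":-0.027,"y":-0.175,"z":0,"yaw":0,"jaw":0.75},{"x":-0.032,"y":-0.21,"z":0,"yaw":0,"jaw":0.75},{"x":-0.038,"y":-0.245,"z":0,"yaw":0,"jaw":0.75},{"x":-0.043,"y":-0.28,"z":0,"yaw":0,"jaw":0.75}]'
python3 -m handwheel '[{"x":-0.005,"y":-0.035,"z":0,"yaw":0,"jaw":0.75},{"x":-0.011,"y":-0.07,"z":0,"yaw":0,"jaw":0.75},{"x":-0.016,"y":-0.105,"z":0,"yaw":0,"jaw":0.75},{"x":-0.022,"y":-0.14,"z":0,"yaw":0,"jaw":0.75},{"x":-0.026,"y":-0.165,"z":0,"yaw":0,"jaw":0.75},{"x":-0.028,"y":-0.18,"z":0,"yaw":0,"jaw":0.75},{"x":-0.028,"y":-0.183,"z":0,"yaw":0,"jaw":0.75},{"x":-0.028,"y":-0.183,"z":0,"yaw":0,"jaw":0.75}]'
python3 -m handwheel '[{"x":0,"y":0,"z":0,"yaw":0,"jaw":0.75},{"x":0,"y":0,"z":0,"yaw":0,"jaw":0.75}]'
python3 -c "
from h import *;go(.5105,.330,.088,-.108)"
```

```text
time_s: 22.28
position: [0.5289, -0.1359, 0.2199]
tool_rot: [0.999, -0.054, -0.0, -0.0]
contact_force: [0.1, -0.7, -1.4]
grip_width: 0.0403
grip_force: 15.0
time_s: 22.95
position: [0.5162, 0.1469, 0.22]
tool_rot: [0.999, -0.054, -0.0, 0.0]
contact_force: [1.2, -0.2, -0.8]
grip_width: 0.0408
grip_force: 15.0
time_s: 23.62
position: [0.5089, 0.3303, 0.2199]
tool_rot: [0.999, -0.054, -0.0, 0.0]
contact_force: [0.5, -0.7, -1.7]
grip_width: 0.0408
grip_force: 15.0
time_s: 23.78
position: [0.5097, 0.3286, 0.2204]
tool_rot: [0.998, -0.055, 0.0, 0.0]
contact_force: [-0.4, 0.2, -0.9]
grip_width: 0.0406
grip_force: 15.0
shift [ 0.0006 -0.0016  0.1324] yaw -0.002 tilt 0.0007 t 23.78
```

```bash

python3 -m handwheel '[{"x":0.001,"y":-0.001,"z":0.03,"yaw":0,"jaw":0.75},{"x":0.001,"y":-0.001,"z":0.065,"yaw":0,"jaw":0.75},{"x":0.001,"y":-0.001,"z":0.095,"yaw":0,"jaw":0.75},{"x":0.001,"y":-0.001,"z":0.115,"yaw":0,"jaw":0.75},{"x":0.001,"y":-0.001,"z":0.123,"yaw":0,"jaw":0.75},{"x":0.001,"y":-0.001,"z":0.128,"yaw":0,"jaw":0.75},{"x":0.001,"y":-0.001,"z":0.13,"yaw":0,"jaw":0.75},{"x":0.001,"y":-0.001,"z":0.1315,"yaw":0,"jaw":0.75}]'
python3 -m handwheel '[{"x":0,"y":0,"z":0,"yaw":0,"jaw":0.75},{"x":0,"y":0,"z":0,"yaw":0,"jaw":0.75},{"x":0,"y":0,"z":0,"yaw":0,"jaw":0.75}]'
```

```text
time_s: 24.45
position: [0.5109, 0.3313, 0.0901]
tool_rot: [0.999, -0.054, 0.001, -0.0]
contact_force: [0.8, 0.0, -0.9]
grip_width: 0.0406
grip_force: 15.0
time_s: 24.7
position: [0.5106, 0.3314, 0.0898]
tool_rot: [0.999, -0.054, 0.0, -0.0]
contact_force: [0.5, -1.5, -0.5]
grip_width: 0.0405
grip_force: 15.0
```

```bash

python3 -m handwheel '[{"x":0,"y":0,"z":0.001,"yaw":0,"jaw":0.75},{"x":0,"y":0,"z":0.0018,"yaw":0,"jaw":0.75},{"x":0,"y":0,"z":0.0018,"yaw":0,"jaw":0.75},{"x":0,"y":0,"z":0.0018,"yaw":0,"jaw":0.75}]'
python3 -m handwheel '[{"x":0,"y":0,"z":0,"yaw":0,"jaw":0.53},{"x":0,"y":0,"z":0,"yaw":0,"jaw":0.45},{"x":0,"y":0,"z":0,"yaw":0,"jaw":0.3},{"x":0,"y":0,"z":0,"yaw":0,"jaw":0.1},{"x":0,"y":0,"z":-0.015,"yaw":0,"jaw":0.1},{"x":0,"y":0,"z":-0.045,"yaw":0,"jaw":0.1},{"x":0,"y":0,"z":-0.08,"yaw":0,"jaw":0.1},{"x":0,"y":0,"z":-0.11,"yaw":0,"jaw":0.1}]'
python3 -c "
from h import *;go(.546,-.0695,.195,-.108)"
```

```text
time_s: 25.03
position: [0.5105, 0.3312, 0.0876]
tool_rot: [0.999, -0.054, 0.0, -0.0]
contact_force: [-0.8, -2.0, 5.2]
grip_width: 0.0408
grip_force: 15.0
time_s: 25.7
position: [0.51, 0.3313, 0.199]
tool_rot: [0.999, -0.054, -0.0, -0.0]
contact_force: [-0.1, -0.2, 0.7]
grip_width: 0.0841
grip_force: 0.0
shift [0.0789 0.3946 0.0038] yaw 0.0 tilt 0.0003 t 25.7
```

```bash

python3 -m handwheel '[{"x":0.006,"y":0.03,"z":0,"yaw":0,"jaw":0.1},{"x":0.014,"y":0.07,"z":0,"yaw":0,"jaw":0.1},{"x":0.022,"y":0.11,"z":0,"yaw":0,"jaw":0.1},{"x":0.03,"y":0.15,"z":0,"yaw":0,"jaw":0.1},{"x":0.038,"y":0.19,"z":0,"yaw":0,"jaw":0.1},{"x":0.046,"y":0.23,"z":0,"yaw":0,"jaw":0.1},{"x":0.053,"y":0.265,"z":0,"yaw":0,"jaw":0.1},{"x":0.06,"y":0.3,"z":0,"yaw":0,"jaw":0.1}]'
python3 -m handwheel '[{"x":0.006,"y":0.03,"z":0,"yaw":0,"jaw":0.1},{"x":0.013,"y":0.06,"z":0,"yaw":0,"jaw":0.1},{"x":0.017,"y":0.085,"z":0,"yaw":0,"jaw":0.1},{"x":0.019,"y":0.095,"z":0,"yaw":0,"jaw":0.1},{"x":0.019,"y":0.095,"z":0,"yaw":0,"jaw":0.1},{"x":0.019,"y":0.095,"z":0,"yaw":0,"jaw":0.1},{"x":0.019,"y":0.095,"z":0,"yaw":0,"jaw":0.1}]'
python3 - <<'E'
from h import *;go(.546,-.0695,.0645,-.108);c=shot('side');f=c['frame']
cv2.imwrite('pics/s9.png',cv2.resize(f[70:384,150:400,::-1],None,fx=1.9,fy=1.9))
E
```

```text
time_s: 26.37
position: [0.5373, 0.0244, 0.1973]
tool_rot: [0.999, -0.054, 0.0, 0.0]
contact_force: [1.0, 0.0, -0.9]
grip_width: 0.0845
grip_force: 0.0
time_s: 26.95
position: [0.5461, -0.0684, 0.1971]
tool_rot: [0.999, -0.053, -0.0, -0.0]
contact_force: [0.4, -0.3, 0.6]
grip_width: 0.0846
grip_force: 0.0
shift [0.     0.0012 0.1326] yaw 0.002 tilt 0.0006 t 26.95
```

View pics/s9.png

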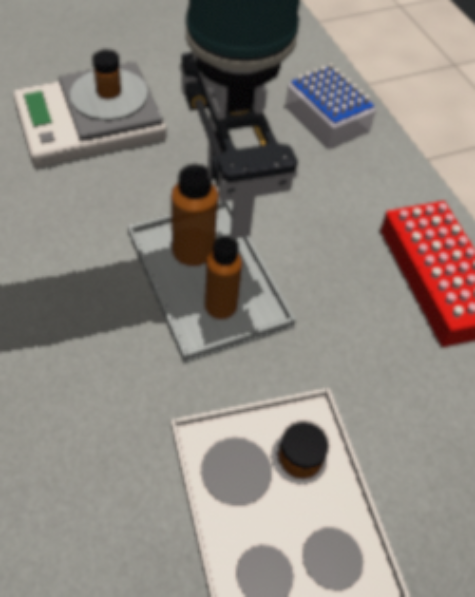

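The tall jar stands on the middle of the pan at zoom (107,78), the low jar is on its pad at (302,450), and both front pads are bare at (237,470) and (265,578). The fingers are above the small bottle.

```bash

python3 -m handwheel '[{"x":0,"y":0.001,"z":0.03,"yaw":0,"jaw":0.1},{"x":0,"y":0.001,"z":0.06,"yaw":0,"jaw":0.1},{"x":0,"y":0.001,"z":0.09,"yaw":0,"jaw":0.1},{"x":0,"y":0.001,"z":0.115,"yaw":0,"jaw":0.1},{"x":0,"y":0.001,"z":0.131,"yaw":0,"jaw":0.1},{"x":0,"y":0.001,"z":0.131,"yaw":0,"jaw":0.1},{"x":0,"y":0.001,"z":0.131,"yaw":0,"jaw":0.4},{"x":0,"y":0.001,"z":0.131,"yaw":0,"jaw":0.47}]' 20
python3 -m handwheel '[{"x":0,"y":0,"z":0,"yaw":0,"jaw":0.5},{"x":0,"y":0,"z":0,"yaw":0,"jaw":0.55},{"x":0,"y":0,"z":0,"yaw":0,"jaw":0.6},{"x":0,"y":0,"z":0,"yaw":0,"jaw":0.7},{"x":0,"y":0,"z":0,"yaw":0,"jaw":0.75},{"x":0,"y":0,"z":0,"yaw":0,"jaw":0.75}]' 20
python3 - <<'E'
from h import *
c=shot('side');f=c['frame']
m=((f.max(2)<145)&(f.min(2)>70)).astype(np.uint8);mm=np.zeros_like(m);cv2.fillConvexPoly(mm,np.array([[250,292],[318,282],[352,383],[262,383]]),1);m&=mm
for x in cv2.findContours(m,cv2.RETR_EXTERNAL,cv2.CHAIN_APPROX_NONE)[0]:
    if cv2.contourArea(x)>150:
        W=np.array([ray(c,*p[0],.008)[:2] for p in x],np.float32);print(cv2.minEnclosingCircle(W),x[:,0].max(0))
E
```

```text
time_s: 27.67
position: [0.5468, -0.0703, 0.0674]
tool_rot: [0.999, -0.054, 0.001, -0.0]
contact_force: [-0.5, -0.1, 0.5]
grip_width: 0.0747
grip_force: 0.0
time_s: 28.17
position: [0.5462, -0.0711, 0.0664]
tool_rot: [0.999, -0.054, 0.0, -0.0]
contact_force: [-0.3, 0.3, 3.5]
grip_width: 0.0425
grip_force: 19.9
((0.47080036997795105, -0.39024657011032104), 0.027231235057115555) [302 383]
((0.5427473187446594, -0.39759787917137146), 0.02894793078303337) [339 379]
((0.4839370846748352, -0.2805676758289337), 0.036578088998794556) [291 334]
```

```bash

python3 -m handwheel '[{"x":0,"y":0,"z":-0.01,"yaw":0,"jaw":0.75},{"x":0,"y":0,"z":-0.025,"yaw":0,"jaw":0.75},{"x":0,"y":0,"z":-0.045,"yaw":0,"jaw":0.75},{"x":0,"y":0,"z":-0.06,"yaw":0,"jaw":0.75},{"x":0,"y":0,"z":-0.06,"yaw":0,"jaw":0.75},{"x":0,"y":0,"z":-0.06,"yaw":0,"jaw":0.75}]'
python3 -c "
from h import *;go(.4715,-.39,.127,-.108)"
```

```text
time_s: 28.72
position: [0.5462, -0.0711, 0.1267]
tool_rot: [0.999, -0.054, 0.001, 0.0]
contact_force: [-0.4, 1.1, -2.1]
grip_width: 0.0426
grip_force: 19.9
shift [-3.980e-02  3.251e-01 -3.000e-04] yaw -0.0 tilt 0.0012 t 28.72
```

```bash

python3 -m handwheel '[{"x":-0.002,"y":0.015,"z":0,"yaw":0,"jaw":0.75},{"x":-0.006,"y":0.045,"z":0,"yaw":0,"jaw":0.75},{"x":-0.01,"y":0.08,"z":0,"yaw":0,"jaw":0.75},{"x":-0.014,"y":0.115,"z":0,"yaw":0,"jaw":0.75},{"x":-0.018,"y":0.15,"z":0,"yaw":0,"jaw":0.75},{"x":-0.022,"y":0.185,"z":0,"yaw":0,"jaw":0.75},{"x":-0.026,"y":0.215,"z":0,"yaw":0,"jaw":0.75},{"x":-0.029,"y":0.24,"z":0,"yaw":0,"jaw":0.75}]'
python3 -m handwheel '[{"x":-0.003,"y":0.03,"z":0,"yaw":0,"jaw":0.75},{"x":-0.006,"y":0.055,"z":0,"yaw":0,"jaw":0.75},{"x":-0.009,"y":0.075,"z":0,"yaw":0,"jaw":0.75},{"x":-0.011,"y":0.083,"z":0,"yaw":0,"jaw":0.75},{"x":-0.011,"y":0.085,"z":0,"yaw":0,"jaw":0.75},{"x":-0.011,"y":0.085,"z":0,"yaw":0,"jaw":0.75},{"x":-0.011,"y":0.085,"z":0,"yaw":0,"jaw":0.75}]'
python3 -c "
from h import *;go(.4715,-.39,.0695,-.108)"
```

```text
time_s: 29.38
position: [0.4895, -0.3087, 0.1249]
tool_rot: [0.998, -0.055, -0.001, -0.0]
contact_force: [1.1, 0.8, -1.6]
grip_width: 0.0425
grip_force: 19.9
time_s: 29.97
position: [0.4716, -0.3882, 0.1257]
tool_rot: [0.999, -0.053, -0.0, -0.001]
contact_force: [0.1, 1.6, -2.6]
grip_width: 0.0425
grip_force: 19.9
shift [0.0001 0.0018 0.0562] yaw 0.001 tilt 0.0011 t 29.97
```

```bash

python3 -m handwheel '[{"x":0,"y":0.0015,"z":0.02,"yaw":0,"jaw":0.75},{"x":0,"y":0.0015,"z":0.038,"yaw":0,"jaw":0.75},{"x":0,"y":0.0015,"z":0.047,"yaw":0,"jaw":0.75},{"x":0,"y":0.0015,"z":0.052,"yaw":0,"jaw":0.75},{"x":0,"y":0.0015,"z":0.054,"yaw":0,"jaw":0.75},{"x":0,"y":0.0015,"z":0.0555,"yaw":0,"jaw":0.75},{"x":0,"y":0.0015,"z":0.0555,"yaw":0,"jaw":0.75},{"x":0,"y":0.0015,"z":0.0555,"yaw":0,"jaw":0.75}]'
python3 -m handwheel '[{"x":0,"y":0,"z":0.0003,"yaw":0,"jaw":0.75},{"x":0,"y":0,"z":0.0003,"yaw":0,"jaw":0.75}]'
```

```text
time_s: 30.63
position: [0.4713, -0.3914, 0.0713]
tool_rot: [0.999, -0.054, 0.0, 0.0]
contact_force: [-0.8, -0.2, -2.2]
grip_width: 0.0428
grip_force: 19.9
time_s: 30.8
position: [0.4711, -0.3914, 0.0707]
tool_rot: [0.999, -0.054, 0.0, 0.0]
contact_force: [0.1, 0.4, -1.9]
grip_width: 0.0428
grip_force: 19.9
```

```bash

python3 -m handwheel '[{"x":0,"y":-0.001,"z":0.0008,"yaw":0,"jaw":0.75},{"x":0,"y":-0.001,"z":0.0014,"yaw":0,"jaw":0.75},{"x":0,"y":-0.001,"z":0.0014,"yaw":0,"jaw":0.75}]'
python3 -m handwheel '[{"x":0,"y":0,"z":0,"yaw":0,"jaw":0.5},{"x":0,"y":0,"z":0,"yaw":0,"jaw":0.42},{"x":0,"y":0,"z":0,"yaw":0,"jaw":0.3},{"x":0,"y":0,"z":0,"yaw":0,"jaw":0.1},{"x":0,"y":0,"z":-0.02,"yaw":0,"jaw":0.1},{"x":0,"y":0,"z":-0.055,"yaw":0,"jaw":0.1},{"x":0,"y":0,"z":-0.09,"yaw":0,"jaw":0},{"x":0,"y":0,"z":-0.125,"yaw":0,"jaw":0}]'
python3 -c "
from h import *;go(.5442,.0304,.197,-.108)"
```

```text
time_s: 31.05
position: [0.4715, -0.3903, 0.0694]
tool_rot: [0.999, -0.054, 0.0, 0.0]
contact_force: [-0.5, 1.3, 4.8]
grip_width: 0.0428
grip_force: 19.9
time_s: 31.72
position: [0.4707, -0.3901, 0.1953]
tool_rot: [0.999, -0.054, -0.0, -0.0]
contact_force: [0.9, -0.2, -0.6]
grip_width: 0.0903
grip_force: 0.0
shift [ 0.0276 -0.4259 -0.0015] yaw -0.0 tilt 0.0008 t 31.72
```

```bash

python3 -m handwheel '[{"x":0.002,"y":-0.03,"z":0,"yaw":0,"jaw":0},{"x":0.005,"y":-0.07,"z":0,"yaw":0,"jaw":0},{"x":0.007,"y":-0.11,"z":0,"yaw":0,"jaw":0},{"x":0.01,"y":-0.15,"z":0,"yaw":0,"jaw":0},{"x":0.013,"y":-0.19,"z":0,"yaw":0,"jaw":0},{"x":0.016,"y":-0.23,"z":0,"yaw":0,"jaw":0},{"x":0.018,"y":-0.27,"z":0,"yaw":0,"jaw":0},{"x":0.02,"y":-0.30,"z":0,"yaw":0,"jaw":0}]'
python3 -m handwheel '[{"x":0.002,"y":-0.03,"z":0,"yaw":0,"jaw":0},{"x":0.005,"y":-0.07,"z":0,"yaw":0,"jaw":0},{"x":0.007,"y":-0.1,"z":0,"yaw":0,"jaw":0},{"x":0.0075,"y":-0.12,"z":0,"yaw":0,"jaw":0},{"x":0.0075,"y":-0.126,"z":0,"yaw":0,"jaw":0},{"x":0.0075,"y":-0.126,"z":0,"yaw":0,"jaw":0},{"x":0.0075,"y":-0.126,"z":0,"yaw":0,"jaw":0}]'
python3 -c "
from h import *;go(.5442,.0304,.076,-.108)"
```

```text
time_s: 32.38
position: [0.5235, -0.0908, 0.1942]
tool_rot: [0.999, -0.053, 0.0, -0.0]
contact_force: [1.3, -0.4, -0.1]
grip_width: 0.094
grip_force: 0.0
time_s: 32.97
position: [0.5443, 0.0292, 0.1938]
tool_rot: [0.999, -0.054, -0.0, 0.0]
contact_force: [-0.7, -0.4, 0.5]
grip_width: 0.0938
grip_force: 0.0
shift [-0.0002 -0.0012  0.1178] yaw -0.001 tilt 0.0005 t 32.97
```

```bash

python3 -m handwheel '[{"x":0,"y":-0.001,"z":0.03,"yaw":0,"jaw":0},{"x":0,"y":-0.001,"z":0.06,"yaw":0,"jaw":0},{"x":0,"y":-0.001,"z":0.09,"yaw":0,"jaw":0},{"x":0,"y":-0.001,"z":0.11,"yaw":0,"jaw":0},{"x":0,"y":-0.001,"z":0.117,"yaw":0,"jaw":0},{"x":0,"y":-0.001,"z":0.117,"yaw":0,"jaw":0},{"x":0,"y":-0.001,"z":0.117,"yaw":0,"jaw":0.2}]' 25
python3 -m handwheel '[{"x":0,"y":0,"z":0,"yaw":0,"jaw":0.3},{"x":0,"y":0,"z":0,"yaw":0,"jaw":0.35},{"x":0,"y":0,"z":0,"yaw":0,"jaw":0.4},{"x":0,"y":0,"z":0,"yaw":0,"jaw":0.5},{"x":0,"y":0,"z":0,"yaw":0,"jaw":0.6},{"x":0,"y":0,"z":0,"yaw":0,"jaw":0.6}]' 25
python3 -m handwheel '[{"x":0,"y":0,"z":-0.01,"yaw":0,"jaw":0.6},{"x":0,"y":0,"z":-0.025,"yaw":0,"jaw":0.6},{"x":0,"y":0,"z":-0.045,"yaw":0,"jaw":0.6},{"x":0,"y":0,"z":-0.06,"yaw":0,"jaw":0.6},{"x":0,"y":0,"z":-0.06,"yaw":0,"jaw":0.6},{"x":0,"y":0,"z":-0.06,"yaw":0,"jaw":0.6}]'
python3 -c "
from h import *;go(.4845,-.2805,.139,-.108)"
```

```text
time_s: 33.55
position: [0.5449, 0.0304, 0.0777]
tool_rot: [0.999, -0.055, 0.0, 0.0]
contact_force: [0.2, -0.4, 0.4]
grip_width: 0.0902
grip_force: 0.0
time_s: 34.05
position: [0.5449, 0.0312, 0.0774]
tool_rot: [0.999, -0.054, 0.0, -0.0]
contact_force: [-0.8, -1.4, 6.5]
grip_width: 0.0596
grip_force: 25.0
time_s: 34.55
position: [0.5447, 0.0313, 0.1375]
tool_rot: [0.999, -0.054, 0.001, -0.0]
contact_force: [-0.6, 0.5, -2.3]
grip_width: 0.0595
grip_force: 25.0
shift [-0.0262  0.3164 -0.0016] yaw -0.0 tilt 0.0011 t 34.55
```

```bash

python3 -m handwheel '[{"x":-0.001,"y":0.015,"z":0,"yaw":0,"jaw":0.6},{"x":-0.004,"y":0.045,"z":0,"yaw":0,"jaw":0.6},{"x":-0.007,"y":0.08,"z":0,"yaw":0,"jaw":0.6},{"x":-0.01,"y":0.115,"z":0,"yaw":0,"jaw":0.6},{"x":-0.013,"y":0.15,"z":0,"yaw":0,"jaw":0.6},{"x":-0.016,"y":0.185,"z":0,"yaw":0,"jaw":0.6},{"x":-0.018,"y":0.215,"z":0,"yaw":0,"jaw":0.6},{"x":-0.02,"y":0.24,"z":0,"yaw":0,"jaw":0.6}]'
python3 -m handwheel '[{"x":-0.002,"y":0.03,"z":0,"yaw":0,"jaw":0.6},{"x":-0.004,"y":0.055,"z":0,"yaw":0,"jaw":0.6},{"x":-0.006,"y":0.07,"z":0,"yaw":0,"jaw":0.6},{"x":-0.006,"y":0.0765,"z":0,"yaw":0,"jaw":0.6},{"x":-0.006,"y":0.0765,"z":0,"yaw":0,"jaw":0.6},{"x":-0.006,"y":0.0765,"z":0,"yaw":0,"jaw":0.6},{"x":-0.006,"y":0.0765,"z":0,"yaw":0,"jaw":0.6}]'
python3 -c "
from h import *;go(.4845,-.2805,.0805,-.108)"
```

```text
time_s: 35.22
position: [0.4972, -0.2075, 0.1358]
tool_rot: [0.998, -0.055, -0.001, -0.0]
contact_force: [0.5, 0.2, -1.8]
grip_width: 0.0598
grip_force: 25.0
time_s: 35.8
position: [0.4849, -0.279, 0.1366]
tool_rot: [0.999, -0.053, -0.0, -0.0]
contact_force: [-0.8, 1.1, -2.9]
grip_width: 0.0593
grip_force: 25.0
shift [-0.0002  0.0016  0.0561] yaw 0.002 tilt 0.0009 t 35.8
```

```bash

python3 -m handwheel '[{"x":0,"y":0.0007,"z":0.02,"yaw":0,"jaw":0.6},{"x":0,"y":0.0007,"z":0.038,"yaw":0,"jaw":0.6},{"x":0,"y":0.0007,"z":0.047,"yaw":0,"jaw":0.6},{"x":0,"y":0.0007,"z":0.052,"yaw":0,"jaw":0.6},{"x":0,"y":0.0007,"z":0.054,"yaw":0,"jaw":0.6},{"x":0,"y":0.0007,"z":0.0555,"yaw":0,"jaw":0.6},{"x":0,"y":0.0007,"z":0.0555,"yaw":0,"jaw":0.6},{"x":0,"y":0.0007,"z":0.0555,"yaw":0,"jaw":0.6}]'
python3 -m handwheel '[{"x":0,"y":0,"z":0.0005,"yaw":0,"jaw":0.6},{"x":0,"y":0,"z":0.0005,"yaw":0,"jaw":0.6},{"x":0,"y":0,"z":0.0005,"yaw":0,"jaw":0.6}]'
```

```text
time_s: 36.47
position: [0.4848, -0.2814, 0.0821]
tool_rot: [0.999, -0.054, 0.0, 0.0]
contact_force: [0.3, 0.1, -2.3]
grip_width: 0.0599
grip_force: 25.0
time_s: 36.72
position: [0.4845, -0.2814, 0.0812]
tool_rot: [0.999, -0.054, 0.0, 0.0]
contact_force: [-0.2, -0.4, -2.9]
grip_width: 0.0594
grip_force: 25.0
```

```bash

python3 -m handwheel '[{"x":0,"y":-0.0005,"z":0.0006,"yaw":0,"jaw":0.6},{"x":0,"y":-0.0005,"z":0.001,"yaw":0,"jaw":0.6},{"x":0,"y":-0.0005,"z":0.001,"yaw":0,"jaw":0.6}]'
python3 -m handwheel '[{"x":0,"y":0,"z":0,"yaw":0,"jaw":0.33},{"x":0,"y":0,"z":0,"yaw":0,"jaw":0.25},{"x":0,"y":0,"z":0,"yaw":0,"jaw":0.1},{"x":0,"y":0,"z":0,"yaw":0,"jaw":0},{"x":0,"y":0,"z":-0.02,"yaw":0,"jaw":0},{"x":0,"y":0,"z":-0.055,"yaw":0,"jaw":0},{"x":0,"y":0,"z":-0.09,"yaw":0,"jaw":0},{"x":0,"y":0,"z":-0.125,"yaw":0,"jaw":0}]'
python3 -m handwheel '[{"x":0,"y":-0.04,"z":-0.01,"yaw":0,"jaw":0},{"x":0,"y":-0.08,"z":-0.02,"yaw":0,"jaw":0},{"x":0,"y":-0.12,"z":-0.03,"yaw":0,"jaw":0},{"x":0,"y":-0.16,"z":-0.03,"yaw":0,"jaw":0},{"x":0,"y":-0.2,"z":-0.03,"yaw":0,"jaw":0},{"x":0,"y":-0.23,"z":-0.03,"yaw":0,"jaw":0},{"x":0,"y":-0.25,"z":-0.03,"yaw":0,"jaw":0},{"x":0,"y":-0.25,"z":-0.03,"yaw":0,"jaw":0}]'
python3 - <<'E'
from h import *
c=shot('side','s10.png');t=shot('top','t10.png');f=c['frame'];g=t['frame']
print(blobs(c,(f.max(2)<48).astype(np.uint8),(240,270,370,384)),blobs(c,(f.max(2)<48).astype(np.uint8),(180,80,240,140)))
b=[x[0] for x in blobs(t,(g.max(2)<48).astype(np.uint8),(315,165,402,242),20)];print(b,blobs(t,(g.max(2)<48).astype(np.uint8),(115,170,172,222),10))
cv2.imwrite('pics/s10z.png',cv2.resize(f[70:384,150:400,::-1],None,fx=1.9,fy=1.9))
E
```

```text
time_s: 36.97
position: [0.4848, -0.2809, 0.0804]
tool_rot: [0.999, -0.054, 0.0, 0.0]
contact_force: [-1.1, 0.1, 4.9]
grip_width: 0.0596
grip_force: 25.0
time_s: 37.63
position: [0.4842, -0.2805, 0.2063]
tool_rot: [0.999, -0.054, -0.0, -0.0]
contact_force: [0.9, 0.5, 0.2]
grip_width: 0.0939
grip_force: 0.0
time_s: 38.3
position: [0.5117, -0.0276, 0.2352]
tool_rot: [0.999, -0.051, 0.0, -0.001]
contact_force: [-0.6, 0.7, 0.4]
grip_width: 0.0938
grip_force: 0.0
[([278.3, 289.6], [268, 278, 22, 24, 420]), ([309.5, 304.8], [297, 293, 25, 24, 447]), ([294.6, 353.2], [287, 344, 16, 19, 251]), ([280.4, 367.8], [279, 362, 4, 11, 28])] [([232.2, 99.5], [222, 80, 18, 56, 329]), ([205.5, 102.5], [200, 97, 12, 12, 128])]
[[345.1, 185.9], [337.2, 191.8], [347.1, 206.4], [335.2, 215.0], [383.0, 213.4], [371.3, 218.7]] [([137.2, 194.4], [130, 188, 16, 14, 155])]
```

View pics/s10z.png

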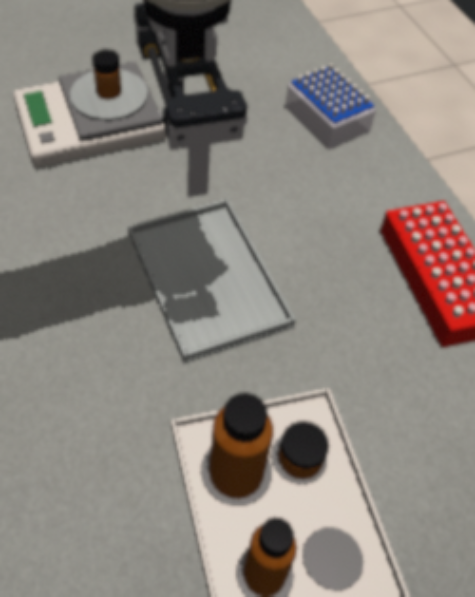

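The big bottle (240,450), small bottle (270,560), low jar (302,450) and tall jar (107,78) all stand upright and centred in their places. The gripper is clear of everything, so I'll hand in.

```bash
python3 -m handwheel '[{"x":0,"y":0,"z":0,"yaw":0,"jaw":0},{"x":0,"y":0,"z":0,"yaw":0,"jaw":0},{"x":0,"y":0,"z":0,"yaw":0,"jaw":0}]' >/dev/null; python3 -c "
from rig import job;print(job.finish_job())"
```

```text
the job is handed in; nothing more can be done
None
```

The job is handed in at about 39 s: the last picture showed both bottles upright on their own front pads, the low jar on the back pad that was empty, and the tall jar on the middle of the balance pan; no verdict was returned.

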